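Reload the stirring-paddle caddy at the roastery tasting table

TASK

Draw the steel caddy fully out from under the shelf by its orange post, then stand every stirring paddle from the drying rack in its deep cup, foot down and red blade up, each leaning well out over the rim with the orange band, so that its blade end is beyond the outside of the cup. When all of them stand so, push the caddy fully home under the shelf with the paddles still leaning that way. Leave the press, mug, dish and jar where they are.

Things in the scene. Friction and masses are not known exactly. Their poses are not given: they have to be found in the camera images.
- paddle1: Wooden coffee stirring paddle, 240 mm long, 45 g (one of up to four alike; None if absent). Handle 14 x 14 mm square, 190 mm long, then a flat red blade 50 mm long, 24 mm wide (along y), 12 mm thick. Origin: centre of the bare foot end of the handle, on the stick's axis; x points along the stick to the blade. Balance point about 125 mm from the foot. Starts lying on the rack's ribs, blade away from the docking bay.
- paddle1_tip (a point): The outer end of paddle1's red blade, on the stick's axis, 240 mm from the foot.
- paddle2: Stirring paddle like paddle1, same origin and axes.
- paddle2_tip (a point): The outer end of paddle2's red blade, on the stick's axis, 240 mm from the foot.
- paddle3: Stirring paddle like paddle1, same origin and axes.
- paddle3_tip (a point): The outer end of paddle3's red blade, on the stick's axis, 240 mm from the foot.
- paddle4: Stirring paddle like paddle1, same origin and axes.
- paddle4_tip (a point): The outer end of paddle4's red blade, on the stick's axis, 240 mm from the foot.
- rack: Fixed drying rack, grey plate 250 x 220 x 4 mm; origin under its centre, on the table. Two blue ribs 12 mm wide run along its x at y = +80 and -80 mm, tops 24 mm above the table; the paddles lie across them, about 55 mm apart.
- caddy (a joint): Travel of the sliding steel caddy in the docking bay, m: 0 = pushed home under the shelf, 0.14 = drawn fully out to its stop. About 2 N of friction holds it where it is left; it cannot leave its rails.
- cup_mouth (a point): Centre of the mouth of the caddy's deep oblong steel cup, level with the rim, 130 mm above the table. x runs along the long side, y towards the shelf: the caddy is drawn out along -y. Inside the cup is 150 mm (x) by 70 mm (y) and 110 mm deep, walls 4 mm. The rim of the long side at -y (away from the shelf) carries an orange band: paddles lean over that side.
- post_top (a point): Centre of the top of the caddy's orange pull post, upright, 22 mm in diameter, 92 mm tall, its top 108 mm above the table. It moves with the caddy, standing at x = -130, y = -80 mm from cup_mouth; nothing else within 60 mm of it except the low sled (8 mm plate) and base plate.
- bay: Fixed docking bay; origin on the table under the cup's centre when the caddy is home; axes as cup_mouth. Base plate 6 mm thick. A fixed wooden shelf 240 mm (x) by 165 mm (y), underside 155 mm and top 173 mm above the table, begins at y = -5 mm and runs to y = +160 mm, so it covers the back half of the cup when home; a kitchen scale stands on it, top 209 mm above the table, from y = +30 mm on.
- press: Bystander: coffee press, 92 mm across, 190 mm tall; origin under its centre.
- mug: Bystander: white mug, 80 mm across, 85 mm tall; origin under its centre.
- dish: Bystander: red dish of beans, 136 mm across, 35 mm tall; origin under its centre.
- jar: Bystander: jar, 72 mm across, 100 mm tall; origin under its centre.
Things that resemble listed ones, but are neither listed nor needed, are in the scene too. Leave any green or purple look-alike of the paddle3 alone.

How it is judged:
On the way, in this order (a step that is already met when the one before it is completed fails the run):
1. the caddy is drawn out (at least 130 of 140 mm) (value of joint caddy above 0.13 m), for 0.2 s.
2. with the caddy still out (at least 120 mm), every paddle stands in the cup, blade up, leaning over the orange rim (value of joint caddy above 0.12 m and z of each of paddle1, paddle2, paddle3, paddle4 in the frame of cup_mouth below -0.085 m and x of paddle1 in the frame of cup_mouth between -0.08 and 0.08 m and y of paddle1 in the frame of cup_mouth between -0.04 and 0.04 m and z of each of paddle1_tip, paddle2_tip, paddle3_tip, paddle4_tip in the frame of cup_mouth above 0.06 m and y of each of paddle1_tip, paddle2_tip, paddle3_tip, paddle4_tip in the frame of cup_mouth below -0.045 m and linear speed of each of paddle1, paddle2, paddle3, paddle4 below 0.03 m/s and x of paddle2 in the frame of cup_mouth between -0.08 and 0.08 m and y of paddle2 in the frame of cup_mouth between -0.04 and 0.04 m and x of paddle3 in the frame of cup_mouth between -0.08 and 0.08 m and y of paddle3 in the frame of cup_mouth between -0.04 and 0.04 m and x of paddle4 in the frame of cup_mouth between -0.08 and 0.08 m and y of paddle4 in the frame of cup_mouth between -0.04 and 0.04 m), for 0.3 s.
At the end, for the whole second after the job is handed in: The caddy is home (within 8 mm) and every paddle stands in the cup at rest: its foot inside the cup at least 85 mm below the rim, its blade end at least 60 mm above the rim and at least 45 mm from the cup's middle towards the orange side (beyond the wall's outer face, which is at 39 mm) (value of joint caddy below 0.008 m and z of each of paddle1, paddle2, paddle3, paddle4 in the frame of cup_mouth below -0.085 m and x of paddle1 in the frame of cup_mouth between -0.08 and 0.08 m and y of paddle1 in the frame of cup_mouth between -0.04 and 0.04 m and z of each of paddle1_tip, paddle2_tip, paddle3_tip, paddle4_tip in the frame of cup_mouth above 0.06 m and y of each of paddle1_tip, paddle2_tip, paddle3_tip, paddle4_tip in the frame of cup_mouth below -0.045 m and linear speed of each of paddle1, paddle2, paddle3, paddle4 below 0.03 m/s and x of paddle2 in the frame of cup_mouth between -0.08 and 0.08 m and y of paddle2 in the frame of cup_mouth between -0.04 and 0.04 m and x of paddle3 in the frame of cup_mouth between -0.08 and 0.08 m and y of paddle3 in the frame of cup_mouth between -0.04 and 0.04 m and x of paddle4 in the frame of cup_mouth between -0.08 and 0.08 m and y of paddle4 in the frame of cup_mouth between -0.04 and 0.04 m); the robot touches nothing.
It fails at once if the press is pushed more than 30 mm or tipped (distance of press from where it was at the start of the episode above 0.03 m or angle between press's own z axis and vertical above 0.5 rad).
It fails at once if the mug is pushed more than 30 mm or tipped (distance of mug from where it was at the start of the episode above 0.03 m or angle between mug's own z axis and vertical above 0.5 rad).
It fails at once if the dish is pushed more than 30 mm or tipped (distance of dish from where it was at the start of the episode above 0.03 m or angle between dish's own z axis and vertical above 0.5 rad).
It fails at once if the jar is pushed more than 30 mm or tipped (distance of jar from where it was at the start of the episode above 0.03 m or angle between jar's own z axis and vertical above 0.5 rad).
Of paddle1, paddle2, paddle3, paddle4 only 3 to 4 are there at a start; the rules pass over those that are not, and their reading is None.
At some moment in a run one of paddle1, paddle2, paddle3, paddle4 may be knocked a few centimetres aside while the robot is not near it.
Once in a run the grip may slacken for a moment while it holds something.
It also fails if it takes over 210 s, if anything falls off the work surface, if the arm or the gripper's body presses on something with over 40 N, if the wrist force passes 120 N, or if a joint passes its speed limit or range.

ROBOT

A 7-joint arm with a two-finger parallel gripper is mounted at the origin on the work surface. World frame = base frame: x ahead of the robot, y to its left, z up, the work surface at z = 0. Lengths are in m, angles in rad, forces in N, time in s.
With the tool pointing down it reaches from about 0.425 to 0.875 m from the base axis. Payload 4.7 kg.
Tool frame: the origin (TCP) lies at the very end of the fingers, on their centre line; the grasp point (between the pads) lies 19 mm behind it (ctrl.grasp_offset is the distance from the TCP to the grasp point, in m); z points along the fingers, y is the direction in which the jaws open and shut (so a half turn about z gives the same grasp; the last joint's range is limited). The gripper opens to 87 mm and grips with 3 to 60 N. Pads are 19 mm wide; open, the fingers measure 117 mm over their backs; the gripper's body (75 mm by 190 mm) begins 51 mm behind the grasp point.
Start: joints at [1.132, 0.321, -0.07, 1.45, 0.023, 1.371, -0.057], TCP at [0.284, -0.585, 0.223] pointing down, gripper open.
Joint ranges: [-2.86, 2.86], [-0.3, 2.09], [-1.38, 1.24], [0.06, 2.45], [-1.56, 4.7], [0.09, 2.05], [-2.69, 2.69]. Speed limits (rad/s): [2.57, 2.57, 3.14, 3.14, 3.14, 3.14, 3.14].

INTERFACE

Orientations are given as a rotation vector (axis times angle).
In Python, from bench import ctrl gives the robot as it stands.
- The arm moves only by the shell command python3 -m creep 'ROWS' [FORCE]. ROWS is JSON, a list that holds one entry, the list of rows, each a list of 7 numbers: the opening, from 0 (shut) to 1 (fully open), then the shift along the tool's x, y, z in mm, then the turn, a rotation vector about the tool's x, y, z in rad. In form: [[[grip, dx, dy, dz, rx, ry, rz], ...]]. A call has 1 to 5 rows; each row is the pose to reach, as a shift and turn from the pose commanded when the call began, along the tool's axes at that moment; what a row does not reach only later rows make up. A row lasts 1/10 s, in which the tool goes at most 50 mm and 8.59 degrees, less where a joint would pass 70% of its speed; a pose out of reach is approached as far as the arm can. A call with a gripper value outside its range is refused whole. The fingers move at their own pace and stop on an object; FORCE is the grip in N (left out, the last holds). Time passes only in rows, so rows that repeat a pose let the fingers close. It gives the time, the measured TCP pose, the force and the opening at its end, in the units of the state.
- ctrl.get_state(): the state, without advancing time (a new reading comes with each control period).
- ctrl.get_image(name): name is "scene" or "top"; returns the picture (400x640x3 uint8, red, green, blue); there is no depth.
- ctrl.camera_params(name): a dict with "K" (3x3 intrinsics, pixels), "pose" (4x4, takes a point from camera to world coordinates). Camera axes: x right, y down, z forward; pixel columns grow to the right and rows downward; lengths in m; the calibration is good to about 2 mm. A picture is of the moment at which its call begins. camera_params takes no time and is no camera call.
- ctrl.close_job(): hands the job in, once; it reports no verdict.
The state is a dict: "time": time; "joint_positions": joint angles; "qd": joint speeds; "joint_torque": joint torques, N m; "position": TCP position; "tool_rot": TCP orientation; "ft_force": force on the tool from outside, world axes, zero at the start; "torque": the same for the moment, N m; "grip_width": opening from 0.0 (shut) to 1.0 (fully open).
Only numpy, scipy, OpenCV 4.12 (cv2) and the standard library are available. Lean on these libraries where they do the work, as an engineer would, in place of code of your own. Each camera call takes 0.05 s, during which the arm holds its last target. There are 200 camera calls.

## Working session

There is one attempt and no reset: what is moved stays moved. The work goes in short steps, Python scripts to look and compute and a shell command to move; the robot and the scene stay as the last step left them, time stands still between calls to the robot, and variables do not carry over. Pictures are saved under pics/ and viewed, about 12 in all and at most 16, crops included, and the job is handed in when it is done.

```bash
ls; mkdir -p pics; python3 - <<'E'
from bench import ctrl
import cv2
print(ctrl.get_state())
for n in("scene","top"):
    cv2.imwrite(f"pics/{n}0.png",ctrl.get_image(n)[:,:,::-1])
    p=ctrl.camera_params(n);print(n,p["K"],p["pose"])
E
```

```text
pics
{'time': 0.0, 'joint_positions': array([ 1.13210857,  0.32180839, -0.07008365,  1.45165902,  0.02262207,
        1.37079339, -0.05690252]), 'qd': array([-7.16992497e-05,  8.72758026e-04,  2.09869589e-05,  3.95313484e-04,
        2.09947556e-03, -7.28169963e-04, -9.46222757e-04]), 'joint_torque': array([-1.63025234e-04, -4.91294861e+01, -4.04138686e-01, -3.12529492e+01,
       -6.39822450e-02,  4.37844114e-02,  1.39444119e-04]), 'position': array([ 0.28406706, -0.58403557,  0.22147902]), 'tool_rot': array([-3.05965833e+00, -7.04820134e-01,  8.44600672e-04]), 'ft_force': array([ 0.22067496, -0.75105835,  0.32010172]), 'torque': array([ 0.03981178, -0.0177347 ,  0.0068772 ]), 'grip_width': 0.9982342821981766}
scene [[377.36874574   0.         317.4681482 ]
 [  0.         377.36874574 206.90844749]
 [  0.           0.           1.        ]] [[ 0.8794623   0.35656641 -0.31528789  0.98633564]
 [ 0.47575385 -0.63864808  0.60480319 -0.8440378 ]
 [ 0.0142945  -0.68190104 -0.73130476  1.07796707]
 [ 0.          0.          0.          1.        ]]
top [[452.51500282   0.         316.23035544]
 [  0.         452.51500282 200.899241  ]
 [  0.           0.           1.        ]] [[ 0.02224475 -0.99230666  0.12178944  0.38173872]
 [-0.99967235 -0.0205343   0.01528166 -0.05419311]
 [-0.01266323 -0.12208947 -0.99243831  1.3484674 ]
 [ 0.          0.          0.          1.        ]]
```

View pics/top0.png

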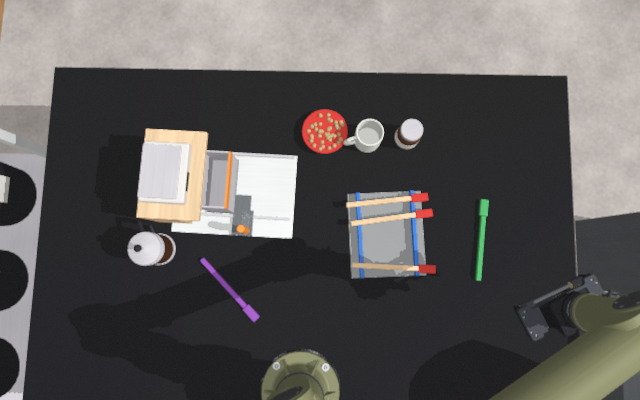

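View pics/scene0.png

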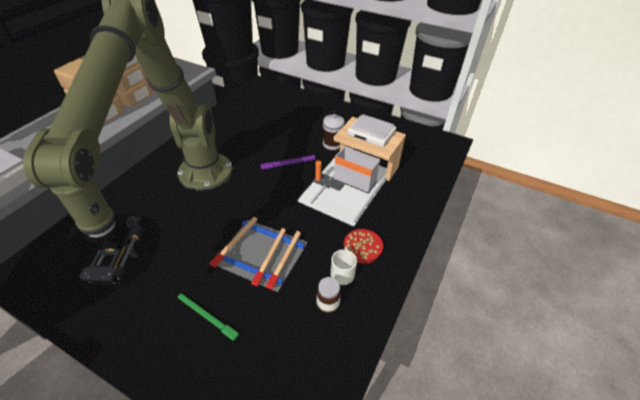

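```bash
cat > h.py <<'E'
from bench import ctrl
import numpy as np, cv2
from scipy.spatial.transform import Rotation as R
def ray(n,uv):
    p=ctrl.camera_params(n);T=p["pose"]
    d=T[:3,:3]@np.linalg.inv(p["K"])@np.array([uv[0],uv[1],1.]);return T[:3,3],d
def pz(n,uv,z):
    o,d=ray(n,uv);return o+d*(z-o[2])/d[2]
def tri(uvs,uvt):
    A=[];b=[]
    for n,uv in(("scene",uvs),("top",uvt)):
        o,d=ray(n,uv);d/=np.linalg.norm(d);P=np.eye(3)-np.outer(d,d);A.append(P);b.append(P@o)
    return np.linalg.lstsq(np.vstack(A),np.hstack(b),rcond=None)[0]
def proj(n,X):
    p=ctrl.camera_params(n);T=np.linalg.inv(p["pose"]);c=T[:3,:3]@np.asarray(X)+T[:3,3];q=p["K"]@c;return q[:2]/q[2]
def crop(im,x0,y0,x1,y1,s,f):
    cv2.imwrite(f,cv2.resize(im[y0:y1,x0:x1,::-1],None,fx=s,fy=s,interpolation=cv2.INTER_CUBIC))
def st():
    s=ctrl.get_state();r=R.from_rotvec(s["tool_rot"]);print(round(s["time"],2),s["position"].round(4),"grip",round(s["grip_width"],3),"f",s["ft_force"].round(1),"q",s["joint_positions"].round(2));print(r.as_matrix().round(3));return s,r
E
python3 - <<'E'
import cv2
t=cv2.imread("pics/top0.png")
a=cv2.resize(t[115:265,160:310],None,fx=4,fy=4,interpolation=cv2.INTER_CUBIC)
cv2.imwrite("pics/caddy0.png",a)
b=cv2.resize(t[180:290,335:445],None,fx=5,fy=5,interpolation=cv2.INTER_CUBIC)
cv2.imwrite("pics/rack0.png",b)
E
```

```text
(no output)
```

View pics/caddy0.png

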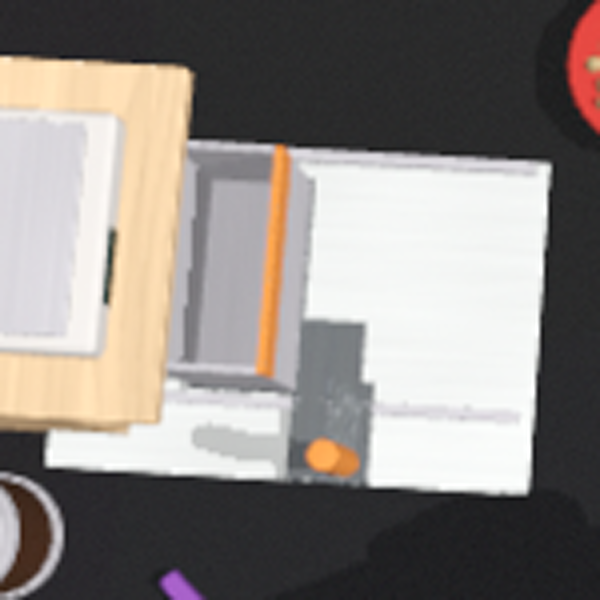

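View pics/rack0.png

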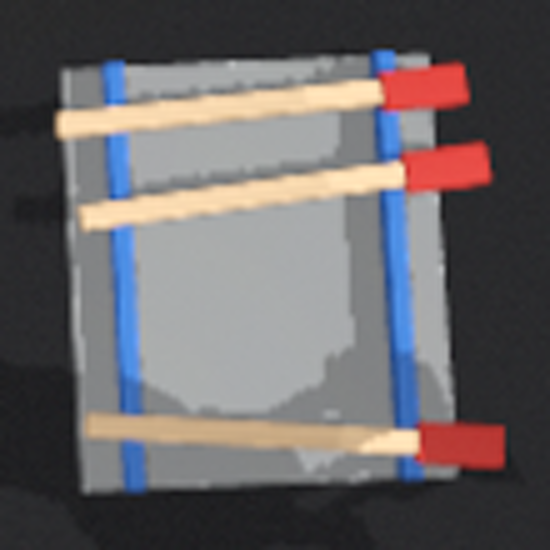

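The crops show three wooden paddles with red blades on the rack: A with its foot at (347,205), B at (351,223), C at (352,265), full-image pixels. The green stick (482,240) and the purple one (230,290) are look-alikes, so I leave them. The post top is at about (240,228) and the orange band runs from (230,152) to (226,208).

```bash
python3 - <<'E'
from h import *
f=lambda c,o,s:((c[0]+.5)/s-.5+o[0],(c[1]+.5)/s-.5+o[1])
g=lambda *c:f(c,(160,115),4)
r=lambda *c:f(c,(335,180),5)
print("post",pz("top",g(323,455),.108).round(4))
b1=pz("top",g(281,147),.130);b2=pz("top",g(264,374),.130);print("band",b1.round(4),b2.round(4),np.linalg.norm(b1-b2))
d=b1-b2;print("bay yaw of x",np.degrees(np.arctan2(d[1],d[0])))
# base plate corners z=.006
c1=pz("top",g(552,162),.006);c2=pz("top",g(528,494),.006);c3=pz("top",g(46,465),.006);print("plate",c1.round(4),c2.round(4),c3.round(4))
for n,(a,b,c,d) in dict(A=(57,125,468,83),B=(81,218,491,163),C=(86,425,504,447)).items():
    F=pz("top",r(a,b),.038);T=pz("top",r(c,d),.037);v=T-F;print(n,F.round(4),T.round(4),np.linalg.norm(v).round(4),"yaw",np.degrees(np.arctan2(v[1],v[0])).round(1),"g160",(F+v*160/240).round(4))
st()
E
```

```text
post [0.4536 0.1716 0.108 ]
band [0.6639 0.2057 0.13  ] [0.5064 0.2101 0.13  ] 0.15751758070096827
bay yaw of x -1.5970055167541943
plate [0.685  0.0259 0.006 ] [0.4339 0.0369 0.006 ] [0.4476 0.3964 0.006 ]
A [ 0.5335 -0.121   0.038 ] [ 0.5632 -0.36    0.037 ] 0.2409 yaw -82.9 g160 [ 0.5533 -0.2803  0.0373]
B [ 0.4795 -0.1356  0.038 ] [ 0.5166 -0.373   0.037 ] 0.2402 yaw -81.1 g160 [ 0.5043 -0.2938  0.0373]
C [ 0.3608 -0.14    0.038 ] [ 0.3537 -0.3789  0.037 ] 0.239 yaw -91.7 g160 [ 0.3561 -0.2993  0.0373]
0.1 [ 0.2841 -0.5841  0.2216] grip 0.998 f [-0.1 -0.7  0.1] q [ 1.13  0.32 -0.07  1.45  0.02  1.37 -0.06]
[[ 0.899  0.437 -0.001]
 [ 0.437 -0.899  0.002]
 [-0.    -0.002 -1.   ]]
```

```bash
cat >> h.py <<'E'
G=ctrl.grasp_offset
def tool(yaw,tilt=0):
    a=np.radians(yaw);y=np.array([np.cos(a),np.sin(a),0]);z=np.array([0,0,-1.]);x=np.cross(y,z)
    return R.from_matrix(np.c_[x,y,z])*R.from_rotvec([0,np.radians(tilt),0])
def plan(*wps):
    "wps: (grasp point xyz, yaw, tilt); prints the creep shift/turn of each leg"
    s=ctrl.get_state();p=s["position"];r=R.from_rotvec(s["tool_rot"])
    for g,yaw,tilt in wps:
        r2=tool(yaw,tilt);p2=np.array(g)+G*r2.as_matrix()[:,2]
        d=r.inv().apply(p2-p)*1000;w=(r.inv()*r2).as_rotvec()
        print(d.round(1),w.round(3),"rows>=",max(np.linalg.norm(d)/50,np.degrees(np.linalg.norm(w))/8.59).round(1));p,r=p2,r2
E
python3 - <<'E'
from h import *
print("press",pz("top",(137,248),.19).round(3))
plan(((.48,-.35,.30),-45,0),((.50,-.14,.30),-15,0),((.48,.06,.25),-2,0),((.4536,.1716,.20),-2.1,0),((.4536,.1716,.094),-2.1,0))
E
```

```text
press [0.393 0.42  0.19 ]
[ 278.6 -124.9  -59.5] [-0.002 -0.    -0.333] rows>= 6.2
[ 162.6 -134.4    0. ] [ 0.     0.    -0.524] rows>= 4.2
[188.  -71.1  50. ] [ 0.     0.    -0.227] rows>= 4.1
[110.6 -30.3  50. ] [0.    0.    0.002] rows>= 2.5
[  0.   0. 106.] [0. 0. 0.] rows>= 2.1
```

```bash
python3 -m creep '[[[1,50,-22,-20,0,0,0],[1,90,-42,-40,0,0,0],[1,140,-62,-60,0,0,0],[1,140,-62,-60,0,0,0]]]' && python3 -m creep '[[[1,46,-21,0,0,0,-0.11],[1,92,-42,0,0,0,-0.22],[1,139,-63,0,0,0,-0.333],[1,139,-63,0,0,0,-0.333]]]' && python3 -m creep '[[[1,36,-30,0,0,0,-0.12],[1,73,-60,0,0,0,-0.24],[1,110,-90,0,0,0,-0.37],[1,150,-120,0,0,0,-0.48],[1,163,-134,0,0,0,-0.524]]]'; python3 - <<'E'
from h import *
st()
plan(((.48,.06,.25),-2,0),((.4536,.1716,.20),-2.1,0),((.4536,.1716,.094),-2.1,0))
E
```

```text
time: 0.5
position: [0.3889, -0.4625, 0.2849]
tool_rot: [3.057, 0.719, 0.007]
ft_force: [0.7, 0.1, 0.1]
grip_width: 1.002
time: 0.9
position: [0.4859, -0.3418, 0.2823]
tool_rot: [-2.89, -1.223, -0.006]
ft_force: [-0.6, 0.6, -0.1]
grip_width: 0.997
time: 1.4
position: [0.5016, -0.1342, 0.2825]
tool_rot: [-2.481, -1.925, -0.002]
ft_force: [0.3, 0.3, 0.4]
grip_width: 0.999
1.4 [ 0.5016 -0.1342  0.2825] grip 0.999 f [0.3 0.3 0.4] q [ 0.67  0.04 -0.47  1.66  0.02  1.44 -0.05]
[[ 0.248  0.969  0.   ]
 [ 0.969 -0.248  0.002]
 [ 0.002 -0.    -1.   ]]
[182.6 -69.1  51.5] [ 0.    -0.002 -0.216] rows>= 4.0
[110.6 -30.3  50. ] [0.    0.    0.002] rows>= 2.5
[  0.   0. 106.] [0. 0. 0.] rows>= 2.1
```

```bash
python3 -m creep '[[[1,45,-17,13,0,0,-0.054],[1,90,-34,26,0,0,-0.108],[1,135,-51,39,0,0,-0.162],[1,183,-69,51,0,0,-0.216],[1,183,-69,51,0,0,-0.216]]]' && python3 -m creep '[[[1,37,-10,17,0,0,0],[1,74,-20,33,0,0,0],[1,111,-30,50,0,0,0],[1,111,-30,50,0,0,0]]]'; python3 - <<'E'
from h import *
st()
plan(((.4536,.1716,.094),-2.1,0))
crop(ctrl.get_image("top"),160,115,310,265,4,"pics/p1.png")
E
```

```text
time: 1.9
position: [0.4794, 0.0612, 0.2302]
tool_rot: [-2.257, -2.181, 0.001]
ft_force: [0.2, 0.4, 0.9]
grip_width: 1.001
time: 2.3
position: [0.4536, 0.1709, 0.1796]
tool_rot: [-2.261, -2.176, 0.003]
ft_force: [0.0, 0.4, 1.3]
grip_width: 1.002
2.3 [0.4536 0.1709 0.1796] grip 1.002 f [0.  0.4 1.3] q [ 0.37  0.03 -0.78  1.88  0.02  1.24 -0.46]
[[ 0.038  0.999 -0.004]
 [ 0.999 -0.038  0.001]
 [ 0.001 -0.004 -1.   ]]
[  0.6   0.4 104.3] [-0.004 -0.001 -0.002] rows>= 2.1
```

View pics/p1.png

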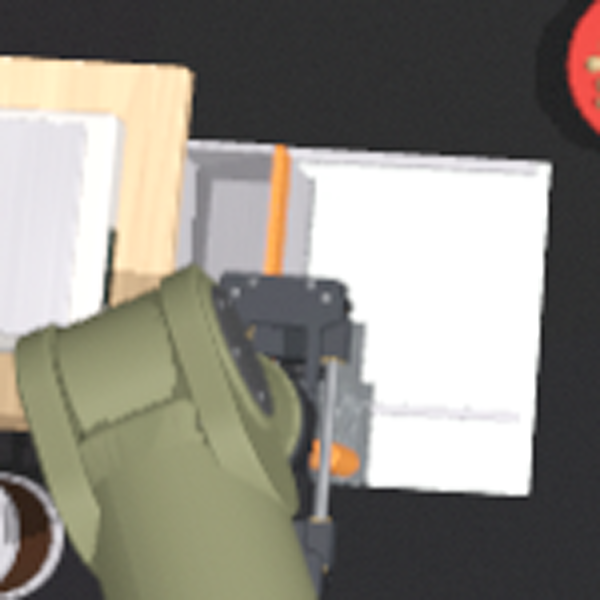

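The post shows under the open jaws at crop (340,455), as planned. I go down and grip it.

```bash
python3 -m creep '[[[1,0,0,30,0,0,0],[1,0,0,60,0,0,0],[1,0,0,85,0,0,0],[1,0,0,100,0,0,0],[1,0,0,100,0,0,0]]]' && python3 -m creep '[[[0,0,0,0,0,0,0],[0,0,0,0,0,0,0],[0,0,0,0,0,0,0],[0,0,0,0,0,0,0],[0,0,0,0,0,0,0]]]' 25; python3 - <<'E'
from h import *
st()
E
```

```text
time: 2.85
position: [0.4557, 0.1648, 0.0798]
tool_rot: [-2.272, -2.167, 0.005]
ft_force: [-0.2, -0.3, -0.5]
grip_width: 1.0
time: 3.35
position: [0.4568, 0.1669, 0.082]
tool_rot: [2.27, 2.171, 0.001]
ft_force: [0.2, -0.1, 0.1]
grip_width: 0.627
3.35 [0.4568 0.1669 0.082 ] grip 0.627 f [ 0.2 -0.1  0.1] q [ 0.33  0.16 -0.78  1.99  0.13  1.04 -0.55]
[[ 0.045  0.999  0.001]
 [ 0.999 -0.045 -0.   ]
 [-0.     0.001 -1.   ]]
```

```bash
python3 -m creep '[[[0,0,0,0,0,0,0],[0,0,0,0,0,0,0],[0,0,0,0,0,0,0],[0,0,0,0,0,0,0],[0,0,0,0,0,0,0]]]' 25;  python3 -m creep '[[[0,0,0,0,0,0,0],[0,0,0,0,0,0,0],[0,0,0,0,0,0,0],[0,0,0,0,0,0,0],[0,0,0,0,0,0,0]]]' 25;python3 - <<'E'
from h import *
st()
plan(((.4536,.1716,.094),-2.1,0),((.4536-.0366*.14,.1716-.1399,.094),-2.1,0))
E
```

```text
time: 3.85
position: [0.4528, 0.1669, 0.081]
tool_rot: [-2.267, -2.169, 0.011]
ft_force: [-9.5, -0.5, 7.7]
grip_width: 0.244
time: 4.35
position: [0.4528, 0.1669, 0.081]
tool_rot: [-2.267, -2.169, 0.011]
ft_force: [-9.1, -0.5, 7.1]
grip_width: 0.246
4.35 [0.4528 0.1669 0.081 ] grip 0.246 f [-9.1 -0.5  7.1] q [ 0.33  0.16 -0.78  1.99  0.13  1.05 -0.55]
[[ 0.044  0.999 -0.008]
 [ 0.999 -0.044 -0.002]
 [-0.002 -0.008 -1.   ]]
[4.7 0.7 5.7] [-0.008  0.002 -0.007] rows>= 0.1
[-140.    0.    0.] [0. 0. 0.] rows>= 2.8
```

```bash
python3 -m creep '[[[0,-15,0,0,0,0,0],[0,-30,0,0,0,0,0],[0,-45,0,0,0,0,0],[0,-60,0,0,0,0,0],[0,-75,0,0,0,0,0]]]' && python3 -m creep '[[[0,-15,0,0,0,0,0],[0,-30,0,0,0,0,0],[0,-45,0,0,0,0,0],[0,-60,0,0,0,0,0],[0,-68,0,0,0,0,0]]]' && python3 -m creep '[[[0,0,0,0,0,0,0],[0,0,0,0,0,0,0],[0,0,0,0,0,0,0]]]' ;python3 - <<'E'
from h import *
st()
crop(ctrl.get_image("top"),160,115,310,265,4,"pics/p2.png")
E
```

```text
time: 4.85
position: [0.4501, 0.0931, 0.081]
tool_rot: [-2.265, -2.169, 0.006]
ft_force: [-7.0, 4.5, 3.7]
grip_width: 0.246
time: 5.35
position: [0.4494, 0.0254, 0.0811]
tool_rot: [-2.267, -2.173, -0.0]
ft_force: [0.7, -1.3, -0.0]
grip_width: 0.098
time: 5.65
position: [0.4504, 0.024, 0.0817]
tool_rot: [2.271, 2.17, 0.0]
ft_force: [-0.2, -0.5, -0.2]
grip_width: 0.004
5.65 [0.4504 0.024  0.0817] grip 0.004 f [-0.2 -0.5 -0.2] q [ 0.54  0.06 -0.66  2.07  0.04  1.03 -0.19]
[[ 0.045  0.999  0.   ]
 [ 0.999 -0.045 -0.   ]
 [-0.     0.    -1.   ]]
```

View pics/p2.png

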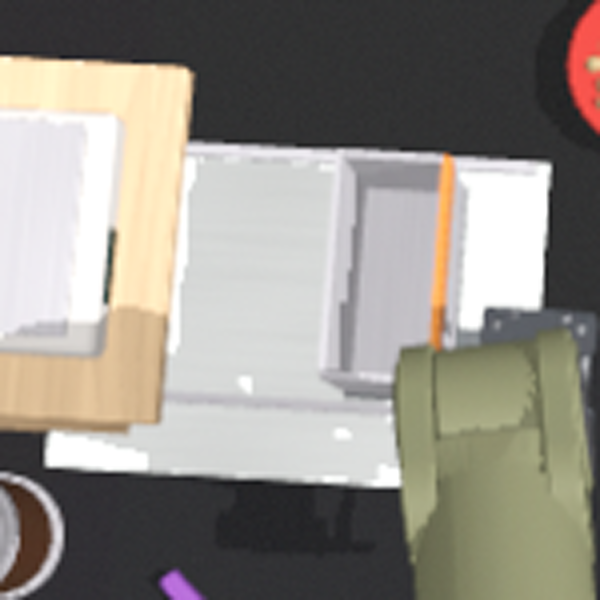

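The gripper let go of the post near the end. The band is now at crop (449,155)-(436,345), so I work out the travel.

```bash
python3 - <<'E'
from h import *
g=lambda a,b:((a+.5)/4-.5+160,(b+.5)/4-.5+115)
ey=np.array([.0366,.9993,0])
for a,b in(((281,147),(449,155)),((266,345),(436,345))):
    A=pz("top",g(*a),.13);B=pz("top",g(*b),.13);print(A.round(4),B.round(4),((A-B)@ey).round(4))
E
```

```text
[0.6639 0.2057 0.13  ] [0.6605 0.0896 0.13  ] 0.1162
[0.5263 0.2096 0.13  ] [0.5287 0.0939 0.13  ] 0.1156
```

```bash
N='[[[0.7,0,0,0,0,0,0],[0.7,0,0,0,0,0,0],[0.7,0,0,0,0,0,0],[0.7,0,0,0,0,0,0],[0.7,0,0,0,0,0,0]]]'; python3 -m creep '[[[0.7,0,0,0,0,0,0],[0.7,0,0,0,0,0,0],[0.7,0,0,0,0,0,0],[0.7,0,0,0,0,0,0],[0.7,0,0,0,0,0,0]]]' 30 && python3 -m creep '[[[0.7,0,0,0,0,0,0],[0.7,0,0,0,0,0,0],[0.7,0,0,0,0,0,0],[0.7,0,0,0,0,0,0],[0.7,0,0,0,0,0,0]]]' && python3 -m creep '[[[0.7,10,0,0,0,0,0],[0.7,20,0,0,0,0,0],[0.7,31,0,0,0,0,0],[0.7,31,0,0,0,0,0],[0.3,31,0,0,0,0,0]]]' && python3 -m creep '[[[0,0,0,0,0,0,0],[0,0,0,0,0,0,0],[0,0,0,0,0,0,0],[0,0,0,0,0,0,0],[0,0,0,0,0,0,0]]]' && python3 -m creep '[[[0,0,0,0,0,0,0],[0,0,0,0,0,0,0],[0,0,0,0,0,0,0]]]'
```

```text
time: 6.2
position: [0.4501, 0.024, 0.0815]
tool_rot: [2.271, 2.171, -0.0]
ft_force: [-0.5, 0.7, 0.1]
grip_width: 0.376
time: 6.7
position: [0.4501, 0.0239, 0.0816]
tool_rot: [2.271, 2.171, -0.0]
ft_force: [-0.4, 0.0, 0.6]
grip_width: 0.691
time: 7.2
position: [0.4514, 0.0555, 0.0815]
tool_rot: [2.269, 2.173, -0.0]
ft_force: [0.4, 0.1, 0.1]
grip_width: 0.665
time: 7.7
position: [0.4486, 0.0547, 0.081]
tool_rot: [-2.268, -2.168, 0.008]
ft_force: [-3.5, -0.0, 8.6]
grip_width: 0.241
time: 8.0
position: [0.4487, 0.0547, 0.0811]
tool_rot: [-2.268, -2.168, 0.008]
ft_force: [-7.2, 0.2, 7.2]
grip_width: 0.243
```

Regripped (opening 0.24, about 21 mm). I pull the remaining 24 mm and a little more to reach the stop.

```bash
python3 -m creep '[[[0,-7,0,0,0,0,0],[0,-14,0,0,0,0,0],[0,-20,0,0,0,0,0],[0,-25,0,0,0,0,0],[0,-28,0,0,0,0,0]]]' 30 && python3 -m creep '[[[0,0,0,0,0,0,0],[0,0,0,0,0,0,0],[0,0,0,0,0,0,0]]]' && python3 - <<'E'
from h import *
st()
crop(ctrl.get_image("top"),160,115,310,265,4,"pics/p3.png")
E
```

```text
time: 8.5
position: [0.4483, 0.0391, 0.0807]
tool_rot: [-2.252, -2.173, -0.011]
ft_force: [-0.4, 0.8, -0.8]
grip_width: 0.183
time: 8.8
position: [0.4505, 0.026, 0.0817]
tool_rot: [2.272, 2.169, -0.0]
ft_force: [0.5, 0.1, 0.2]
grip_width: 0.01
8.8 [0.4505 0.026  0.0817] grip 0.01 f [0.5 0.1 0.2] q [ 0.54  0.06 -0.67  2.07  0.04  1.03 -0.19]
[[ 0.046  0.999  0.   ]
 [ 0.999 -0.046 -0.001]
 [-0.001  0.    -1.   ]]
```

View pics/p3.png

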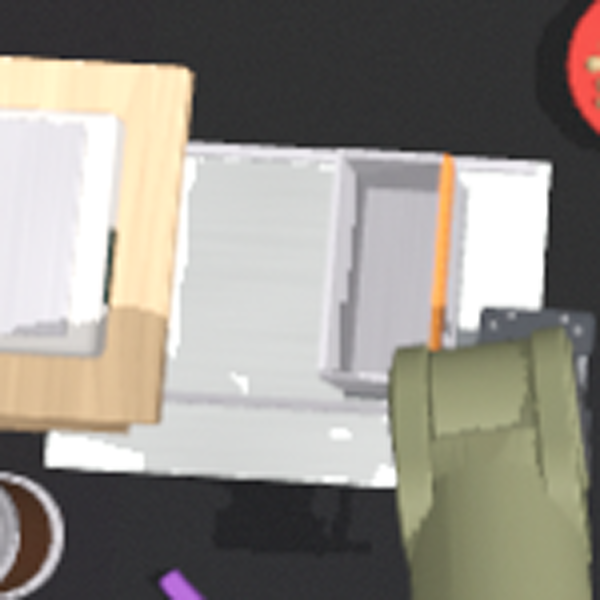

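```bash
python3 - <<'E'
from h import *
g=lambda a,b:((a+.5)/4-.5+160,(b+.5)/4-.5+115)
print("shelf corners",pz("top",g(191,68),.173),pz("top",g(161,424),.173), pz("top",g(0,58),.173))
print("band now outer/inner",pz("top",g(454,155),.13),pz("top",g(442,155),.13),"back rim",pz("top",g(338,155),.13))
E
```

```text
shelf corners [0.70669334 0.25932411 0.173     ] [0.46780173 0.26663032 0.173     ] [0.71117191 0.38811651 0.173     ]
band now outer/inner [0.66055491 0.08611392 0.13      ] [0.66039516 0.09438018 0.13      ] back rim [0.65900953 0.16608062 0.13      ]
```

The shelf's front edge puts bay home at cup y = 0.268. So the caddy started about 22 mm out and is now at its stop, with a travel of about 0.139. The cup mouth is at about (0.582, 0.128, 0.13). Next is paddle A.

```bash
cat >> h.py <<'E'
def pre(g,yaw,tilt,back): # grasp point backed off along tool z
    return (np.array(g)-back*tool(yaw,tilt).as_matrix()[:,2],yaw,tilt)
E
python3 - <<'E'
from h import *
g=(.5533,-.2803,.033)
plan(((.4505,.026,.26),0,0),((.50,-.20,.24),5,15),pre(g,7.1,38,.09),(g,7.1,38))
E
```

```text
[-1.000e-01  1.000e-01 -1.596e+02] [ 0.     0.001 -0.047] rows>= 3.2
[-221.2   49.1   19.4] [ 0.011  0.262 -0.087] rows>= 4.5
[-163.2   47.7   93.7] [ 0.016  0.401 -0.033] rows>= 3.9
[ 0.  0. 90.] [0. 0. 0.] rows>= 1.8
```

```bash
python3 -m creep '[[[0.2,0,0,-45,0,0,0],[0.35,0,0,-90,0,0,0],[0.35,0,0,-135,0,0,-0.03],[0.35,0,0,-160,0,0,-0.047],[0.35,0,0,-160,0,0,-0.047]]]' && python3 -m creep '[[[0.35,-44,10,4,0,0.05,-0.02],[0.35,-88,20,8,0,0.1,-0.04],[0.35,-132,30,12,0.01,0.16,-0.06],[0.35,-176,40,16,0.01,0.21,-0.08],[0.35,-221,49,19,0.011,0.262,-0.087]]]' && python3 -m creep '[[[0.35,-40,12,20,0,0.1,0],[0.35,-80,24,42,0.01,0.2,-0.02],[0.35,-120,36,65,0.01,0.3,-0.03],[0.35,-163,48,94,0.016,0.401,-0.033],[0.35,-163,48,94,0.016,0.401,-0.033]]]'; python3 - <<'E'
from h import *
st()
g=(.5533,-.2803,.033)
plan(pre(g,7.1,38,.09),(g,7.1,38))
crop(ctrl.get_image("scene"),130,130,430,355,2.6,"pics/p4.png")
crop(ctrl.get_image("top"),320,100,460,300,4,"pics/p4t.png")
E
```

```text
time: 9.35
position: [0.4528, 0.0264, 0.2459]
tool_rot: [2.216, 2.217, 0.007]
ft_force: [0.2, 0.6, 0.0]
grip_width: 0.325
time: 9.85
position: [0.4992, -0.196, 0.2213]
tool_rot: [-1.981, -2.165, -0.263]
ft_force: [0.7, -0.3, 0.3]
grip_width: 0.35
time: 10.35
position: [0.5502, -0.3246, 0.06]
tool_rot: [-1.702, -1.893, -0.582]
ft_force: [-3.9, 0.3, -7.9]
grip_width: 0.35
10.35 [ 0.5502 -0.3246  0.06  ] grip 0.35 f [-3.9  0.3 -7.9] q [ 0.9   0.85 -0.3   1.18 -0.24  1.65  0.79]
[[-0.071  0.993 -0.096]
 [ 0.767  0.116  0.631]
 [ 0.637 -0.028 -0.77 ]]
[ 18.6   7.7 -22.8] [-0.017 -0.028 -0.024] rows>= 0.6
[ 0.  0. 90.] [0. 0. 0.] rows>= 1.8
```

View pics/p4.png

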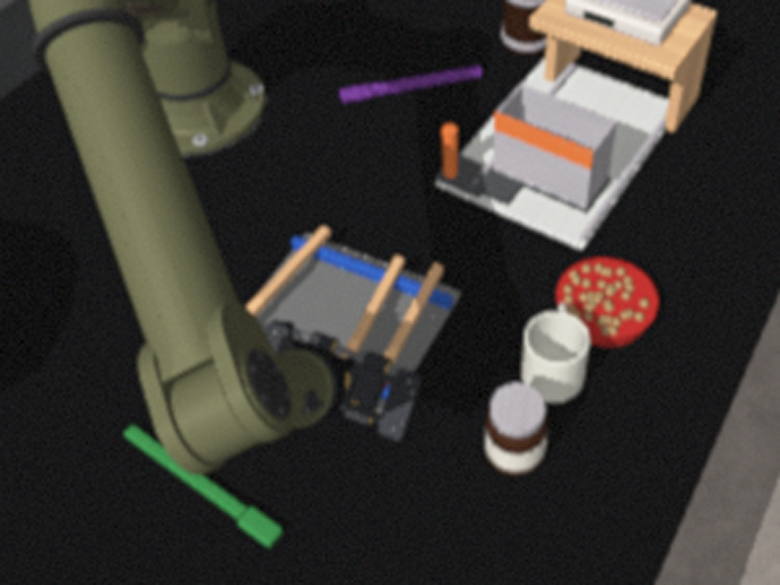

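```bash
python3 -m creep '[[[0.35,0,0,0,0,0,0],[0.35,0,0,0,0,0,0],[0.35,0,0,0,0,0,0]]]'; python3 - <<'E'
from h import *
st()
g=(.5533,-.2803,.033)
plan(pre(g,7.1,38,.09),(g,7.1,38))
E
```

```text
time: 10.75
position: [0.5615, -0.3221, 0.0968]
tool_rot: [-1.71, -1.95, -0.589]
ft_force: [0.2, 0.1, -0.2]
grip_width: 0.351
10.75 [ 0.5615 -0.3221  0.0968] grip 0.351 f [ 0.2  0.1 -0.2] q [ 0.89  0.8  -0.31  1.18 -0.25  1.65  0.79]
[[-0.106  0.992 -0.071]
 [ 0.786  0.128  0.604]
 [ 0.608  0.008 -0.794]]
[-5.7 -3.1  5.2] [0.004 0.009 0.008] rows>= 0.2
[ 0.  0. 90.] [0. 0. 0.] rows>= 1.8
```

View pics/p4t.png

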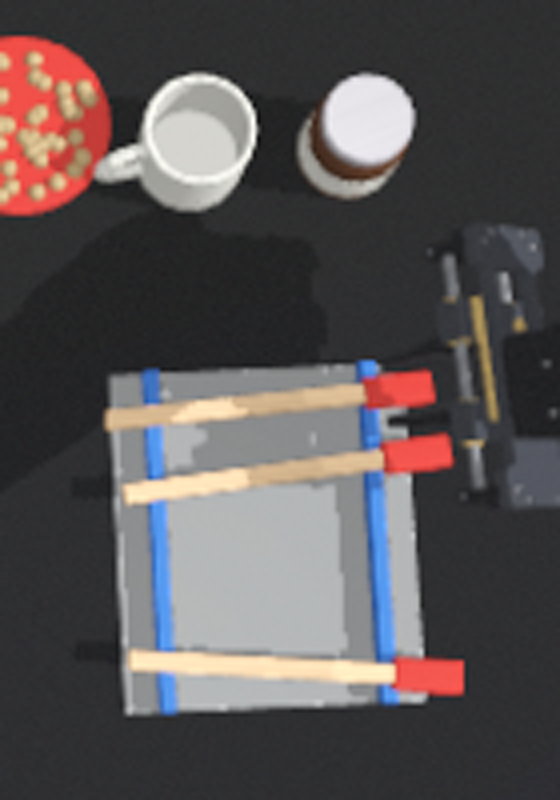

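Settled: the 30 mm error was overshoot from the fast move, so I'll go gently near objects. Now down onto paddle A.

```bash
python3 -m creep '[[[0.35,-3,-1,15,0,0,0],[0.35,-6,-3,30,0,0.01,0.01],[0.35,-6,-3,45,0,0.01,0.01],[0.35,-6,-3,55,0,0.01,0.01],[0.35,-6,-3,65,0,0.01,0.01]]]';python3 -m creep '[[[0.35,0,0,0,0,0,0],[0.35,0,0,0,0,0,0]]]'; python3 - <<'E'
from h import *
st()
g=(.5533,-.2803,.033)
plan((g,7.1,38))
E
```

```text
time: 11.25
position: [0.5516, -0.2863, 0.0334]
tool_rot: [-1.709, -1.92, -0.592]
ft_force: [-0.2, 0.8, -0.4]
grip_width: 0.346
time: 11.45
position: [0.5522, -0.2874, 0.0345]
tool_rot: [-1.71, -1.921, -0.593]
ft_force: [-0.1, -0.2, 0.8]
grip_width: 0.35
11.45 [ 0.5522 -0.2874  0.0345] grip 0.35 f [-0.1 -0.2  0.8] q [ 0.89  0.81 -0.31  1.3  -0.25  1.54  0.8 ]
[[-0.089  0.993 -0.078]
 [ 0.777  0.118  0.619]
 [ 0.624 -0.005 -0.782]]
[ 4.3  2.  24.2] [-0.001 -0.01  -0.008] rows>= 0.5
```

```bash
python3 -m creep '[[[0.35,2,1,8,0,0,0],[0.35,4,2,15,0,-0.01,0],[0.35,4,2,20,0,-0.01,0],[0.35,4,2,23,0,-0.01,0],[0.35,4,2,23,0,-0.01,0]]]'; python3 -m creep '[[[0,0,0,0,0,0,0],[0,0,0,0,0,0,0],[0,0,0,0,0,0,0],[0,0,0,0,0,0,0],[0,0,0,0,0,0,0]]]' 30;  python3 - <<'E'
from h import *
st()
g=(.5533,-.2803,.033)
plan((g,7.1,38))
crop(ctrl.get_image("top"),320,140,460,290,4,"pics/p5t.png")
E
```

```text
time: 11.95
position: [0.5517, -0.2695, 0.0187]
tool_rot: [-1.715, -1.928, -0.585]
ft_force: [-0.1, -0.2, 0.6]
grip_width: 0.349
time: 12.45
position: [0.5519, -0.2701, 0.0191]
tool_rot: [-1.716, -1.928, -0.585]
ft_force: [0.3, -0.9, -1.0]
grip_width: 0.16
12.45 [ 0.5519 -0.2701  0.0191] grip 0.16 f [ 0.3 -0.9 -1. ] q [ 0.88  0.8  -0.32  1.34 -0.25  1.48  0.8 ]
[[-0.089  0.993 -0.077]
 [ 0.783  0.118  0.611]
 [ 0.615 -0.005 -0.788]]
[0.5 0.1 1.5] [-0.     0.    -0.008] rows>= 0.1
```

```bash
cat >> h.py <<'E'
CM=np.array([.582,.128,.13]);PS=-2.1
Rb=R.from_euler('z',PS,degrees=True)
def place(bx,by,bz,elev,tg,dist=.162):
    "grasp wp so that foot is at bay (bx,by,bz) with stick elevation elev; tg=tilt when gripped flat"
    e=np.radians(elev);a=np.array([0,-np.cos(e),np.sin(e)])
    return (CM+Rb.apply(np.array([bx,by,bz])+dist*a),PS,tg-elev)
E
python3 - <<'E'
from h import *
tg=37.8
plan(((.5533,-.28,.15),7.1,38),((.56,-.18,.28),5,20),((.59,-.06,.32),0,-8),place(.058,.015,.03,72,tg),place(.058,.015,-.05,72,tg),place(.058,.015,-.102,72,tg))
E
```

```text
[ 72.7  -0.5 -90.6] [-0.     0.    -0.008] rows>= 2.3
[151.8  19.2 -42.8] [-0.018 -0.314  0.032] rows>= 3.2
[114.8  40.1   0.2] [-0.009 -0.488  0.088] rows>= 3.3
[141.9  48.3 -17. ] [ 0.013 -0.457  0.034] rows>= 3.1
[45.   0.  66.2] [0. 0. 0.] rows>= 1.6
[29.2  0.  43. ] [0. 0. 0.] rows>= 1.0
```

View pics/p5t.png

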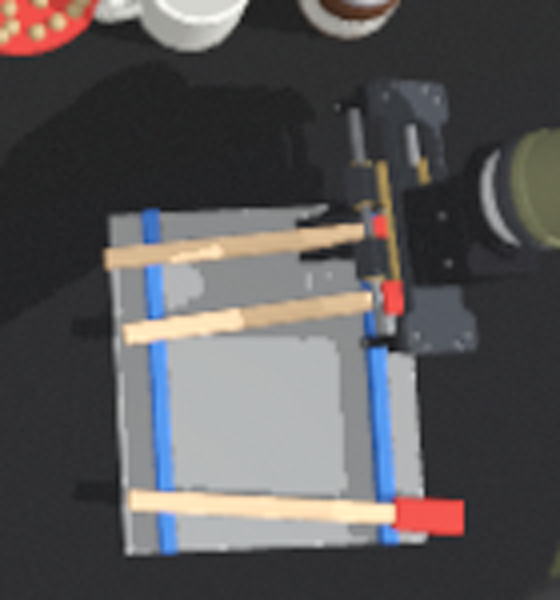

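Paddle A is held (opening 0.16, about 14 mm) and its neighbour is untouched. I lift it.

```bash
python3 -m creep '[[[0,15,0,-18,0,0,0],[0,30,0,-36,0,0,0],[0,45,0,-54,0,0,0],[0,60,0,-72,0,0,0],[0,73,0,-91,0,0,-0.008]]]' 30 && python3 -m creep '[[[0,30,4,-9,0,-0.06,0.01],[0,60,8,-18,-0.01,-0.12,0.01],[0,90,12,-27,-0.01,-0.18,0.02],[0,120,16,-35,-0.02,-0.25,0.03],[0,152,19,-43,-0.018,-0.314,0.032]]]' && python3 -m creep '[[[0,23,8,0,0,-0.1,0.02],[0,46,16,0,0,-0.2,0.04],[0,69,24,0,0,-0.3,0.06],[0,92,32,0,-0.01,-0.4,0.08],[0,115,40,0,-0.009,-0.488,0.088]]]' && python3 -m creep '[[[0,0,0,0,0,0,0],[0,0,0,0,0,0,0]]]'; python3 - <<'E'
from h import *
st()
tg=37.8
plan(place(.058,.015,.03,72,tg),place(.058,.015,-.05,72,tg),place(.058,.015,-.102,72,tg))
E
```

```text
time: 13.0
position: [0.5527, -0.268, 0.1389]
tool_rot: [-1.709, -1.938, -0.589]
ft_force: [0.5, 0.2, 0.4]
grip_width: 0.159
time: 13.5
position: [0.5594, -0.1724, 0.2664]
tool_rot: [-1.938, -2.115, -0.34]
ft_force: [0.0, -0.2, 0.0]
grip_width: 0.158
time: 14.0
position: [0.5897, -0.0602, 0.306]
tool_rot: [2.146, 2.145, -0.15]
ft_force: [-0.6, 0.7, -0.4]
grip_width: 0.159
time: 14.2
position: [0.5899, -0.0598, 0.3044]
tool_rot: [2.144, 2.153, -0.148]
ft_force: [-0.4, -0.5, -0.2]
grip_width: 0.161
14.2 [ 0.5899 -0.0598  0.3044] grip 0.161 f [-0.4 -0.5 -0.2] q [ 0.37  0.19 -0.46  1.47  0.23  1.51 -0.1 ]
[[-0.004  1.     0.002]
 [ 0.99   0.004 -0.139]
 [-0.139  0.001 -0.99 ]]
[139.4  48.9 -13.6] [ 0.016 -0.458  0.038] rows>= 3.1
[45.   0.  66.2] [0. 0. 0.] rows>= 1.6
[29.2  0.  43. ] [0. 0. 0.] rows>= 1.0
```

```bash
python3 -m creep '[[[0,28,10,-3,0,-0.09,0.01],[0,56,20,-6,0,-0.18,0.015],[0,84,30,-9,0.01,-0.27,0.02],[0,112,40,-11,0.01,-0.37,0.03],[0,139,49,-14,0.016,-0.458,0.038]]]' && python3 -m creep '[[[0,0,0,0,0,0,0],[0,0,0,0,0,0,0],[0,0,0,0,0,0,0]]]'; python3 - <<'E'
from h import *
st()
tg=37.8
plan(place(.058,.015,.03,72,tg),place(.058,.015,-.05,72,tg),place(.058,.015,-.102,72,tg))
s=ctrl.get_image("scene");t=ctrl.get_image("top")
a=cv2.resize(s[70:230,280:440],(640,640))[20:620];b=cv2.resize(t[115:265,160:310],(600,600))
im=np.hstack([cv2.resize(a,(400,375)),cv2.resize(b,(375,375))]);cv2.imwrite("pics/p6.png",im[:,:,::-1])
E
```

```text
time: 14.7
position: [0.6393, 0.0762, 0.2978]
tool_rot: [1.925, 1.841, -0.598]
ft_force: [1.0, -0.6, -0.7]
grip_width: 0.155
time: 15.0
position: [0.6394, 0.0744, 0.2979]
tool_rot: [1.927, 1.842, -0.595]
ft_force: [0.4, -0.6, -0.2]
grip_width: 0.156
15.0 [0.6394 0.0744 0.2979] grip 0.156 f [ 0.4 -0.6 -0.2] q [-0.11  0.49 -0.5   1.25  0.72  1.81 -0.6 ]
[[ 0.037  0.999 -0.026]
 [ 0.825 -0.045 -0.563]
 [-0.563 -0.001 -0.826]]
[ 4.5 -1.3 -3.9] [-0.005  0.001 -0.007] rows>= 0.1
[45.   0.  66.2] [0. 0. 0.] rows>= 1.6
[29.2  0.  43. ] [0. 0. 0.] rows>= 1.0
```

View pics/p6.png

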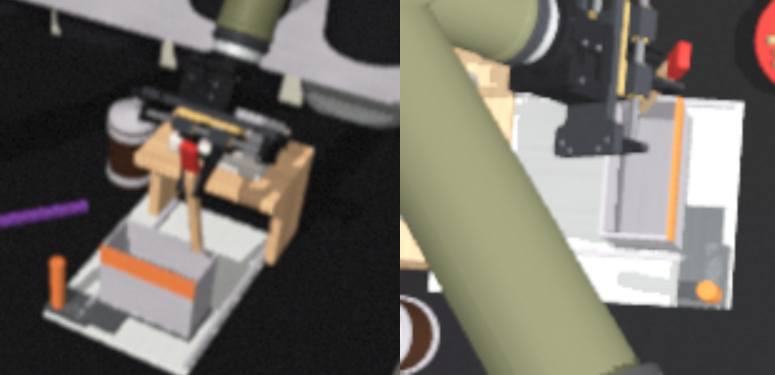

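The paddle is upright over the right end of the cup, with its foot above the mouth (scene crop (198,248)). I lower it.

```bash
python3 -m creep '[[[0,9,-1,10,0,0,0],[0,18,-1,22,0,0,0],[0,28,-1,35,0,0,0],[0,37,-1,48,0,0,0],[0,49,-1,62,0,0,0]]]' && python3 -m creep '[[[0,7,0,10,0,0,0],[0,14,0,20,0,0,0],[0,20,0,30,0,0,0],[0,24,0,36,0,0,0],[0,24,0,36,0,0,0]]]'; python3 - <<'E'
from h import *
st()
tg=37.8
plan(place(.058,.015,-.102,72,tg))
E
```

```text
time: 15.6
position: [0.638, 0.0826, 0.2165]
tool_rot: [1.923, 1.847, -0.595]
ft_force: [0.8, 0.2, -0.2]
grip_width: 0.158
time: 16.1
position: [0.6377, 0.0823, 0.1738]
tool_rot: [1.923, 1.848, -0.596]
ft_force: [0.6, 0.3, -0.4]
grip_width: 0.155
16.1 [0.6377 0.0823 0.1738] grip 0.155 f [ 0.6  0.3 -0.4] q [-0.11  0.56 -0.5   1.4   0.73  1.64 -0.73]
[[ 0.032  0.999 -0.026]
 [ 0.826 -0.041 -0.562]
 [-0.563 -0.003 -0.826]]
[2.5 0.7 7. ] [-0.005  0.001 -0.001] rows>= 0.1
```

```bash
python3 -m creep '[[[0,2,0,3,0,0,0],[0,2,0,7,0,0,0],[0,2,0,7,0,0,0]]]' && python3 -m creep '[[[0.4,0,0,0,0,0,0],[0.4,0,0,0,0,0,0],[0.4,0,0,0,0,0,0],[0.4,0,0,0,0,0,0],[0.4,0,0,0,0,0,0]]]' && python3 -m creep '[[[0.4,0,0,-15,0,0,0],[0.4,0,0,-40,0,0,0],[0.4,0,0,-65,0,0,0],[0.4,0,0,-90,0,0,0],[0.4,0,0,-120,0,0,0]]]'; python3 - <<'E'
from h import *
st()
s=ctrl.get_image("scene");t=ctrl.get_image("top")
a=cv2.resize(s[70:230,280:440],(640,640))[20:620];b=cv2.resize(t[115:265,160:310],(600,600))
im=np.hstack([cv2.resize(a,(400,375)),cv2.resize(b,(375,375))]);cv2.imwrite("pics/p7.png",im[:,:,::-1])
E
```

```text
time: 16.4
position: [0.638, 0.0798, 0.1681]
tool_rot: [1.924, 1.847, -0.594]
ft_force: [0.4, -0.2, -1.6]
grip_width: 0.161
time: 16.9
position: [0.638, 0.0803, 0.1682]
tool_rot: [1.923, 1.848, -0.594]
ft_force: [0.5, -0.5, -0.4]
grip_width: 0.391
time: 17.4
position: [0.6407, 0.1485, 0.2688]
tool_rot: [1.923, 1.848, -0.594]
ft_force: [-0.2, 0.1, -0.7]
grip_width: 0.4
17.4 [0.6407 0.1485 0.2688] grip 0.4 f [-0.2  0.1 -0.7] q [-0.21  0.58 -0.52  1.19  0.72  1.84 -0.7 ]
[[ 0.033  0.999 -0.024]
 [ 0.826 -0.041 -0.562]
 [-0.562 -0.002 -0.827]]
```

View pics/p7.png

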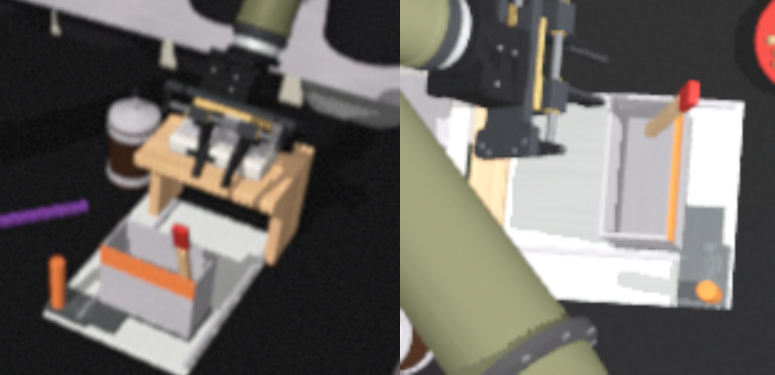

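Paddle A stands in the cup, leaning over the orange band. I check B and C with image code before reaching for them.

```bash
cat >> h.py <<'E'
def rackpads():
    im=ctrl.get_image("top");hsv=cv2.cvtColor(im,cv2.COLOR_RGB2HSV)
    H,S,V=[hsv[:,:,i].astype(int) for i in range(3)]
    red=((H<6)|(H>174))&(S>120)&(V>70);wood=(H>=8)&(H<=25)&(S>40)&(V>90)
    box=np.zeros(red.shape,bool);box[155:300,320:470]=True
    k=((red|wood)&box).astype(np.uint8);n,lab,stt,_=cv2.connectedComponentsWithStats(k,connectivity=8)
    for i in range(1,n):
        if stt[i,4]<60: continue
        m=lab==i;P=[]
        for q in(m&wood,m&red):
            ys,xs=np.nonzero(q)
            P.append(pz("top",(xs.mean(),ys.mean()),.0375) if len(xs)>5 else None)
        print("blob",stt[i].tolist())
        if P[0] is None or P[1] is None: print(" ",P);continue
        ys,xs=np.nonzero(m);X=np.array([pz("top",q,.0375) for q in zip(xs,ys)])[:,:2]
        c=X.mean(0);u=np.linalg.svd(X-c)[2][0];u*=np.sign((P[1][:2]-P[0][:2])@u)
        c2=P[0][:2];t=(X-c)@u
        foot=c+u*t.min();tip=c+u*t.max()
        rb=P[1][:2]-215e-3*u
        print("  foot",foot.round(4),"foot from blade",rb.round(4),"len",np.ptp(t).round(3),"yaw",np.degrees(np.arctan2(u[1],u[0])).round(1),"jaw",(np.degrees(np.arctan2(u[1],u[0]))+90).round(1),"g162",(foot+.162*u).round(4))
E
python3 -c "
from h import *
rackpads()"
```

```text
blob [350, 208, 84, 18, 485]
  foot [ 0.4798 -0.1338] foot from blade [ 0.4803 -0.1361] len 0.242 yaw -81.0 jaw 9.0 g162 [ 0.505  -0.2938]
blob [352, 262, 84, 12, 494]
  foot [ 0.3614 -0.1403] foot from blade [ 0.3614 -0.1406] len 0.238 yaw -91.9 jaw -1.9 g162 [ 0.3561 -0.3022]
```

```bash
python3 - <<'E'
from h import *
g=(.5045,-.293,.033)
plan(((.60,.14,.36),-2,-25),((.55,-.06,.34),3,0),((.52,-.22,.26),6,20),pre(g,9,38,.10))
E
```

```text
[-57.7 -40.6 -49.8] [-0.     0.158 -0.003] rows>= 1.7
[-166.4  -43.   101.6] [-0.019  0.436 -0.086] rows>= 4.0
[-151.8  -38.7   78.9] [ 0.009  0.349 -0.052] rows>= 3.5
[-169.4  -20.4   93. ] [ 0.025  0.314 -0.046] rows>= 3.9
```

```bash
python3 -m creep '[[[0.4,-5,-5,-20,0,0.03,0],[0.4,-20,-15,-35,0,0.08,0],[0.4,-40,-30,-50,0,0.12,0],[0.4,-58,-41,-50,0,0.158,0]]]' && python3 -m creep '[[[0.35,-33,-9,20,0,0.08,-0.02],[0.35,-66,-18,40,0,0.17,-0.03],[0.35,-100,-27,60,-0.01,0.26,-0.05],[0.35,-133,-35,80,-0.01,0.35,-0.07],[0.35,-166,-43,101,-0.019,0.436,-0.086]]]' && python3 -m creep '[[[0.35,-30,-8,15,0,0.07,-0.01],[0.35,-60,-16,30,0,0.14,-0.02],[0.35,-90,-24,46,0,0.21,-0.03],[0.35,-120,-31,62,0.01,0.28,-0.04],[0.35,-152,-39,79,0.009,0.349,-0.052]]]' && python3 -m creep '[[[0.35,-40,-5,20,0,0.06,-0.01],[0.35,-80,-10,40,0.01,0.12,-0.02],[0.35,-115,-14,60,0.01,0.19,-0.03],[0.35,-150,-18,80,0.02,0.26,-0.04],[0.35,-169,-20,93,0.025,0.314,-0.046]]]' && python3 -m creep '[[[0.35,0,0,0,0,0,0],[0.35,0,0,0,0,0,0],[0.35,0,0,0,0,0,0]]]';python3 - <<'E'
from h import *
st()
g=(.5045,-.293,.033)
plan(pre(g,9,38,.02),(g,9,38))
E
```

```text
time: 17.95
position: [0.5985, 0.1304, 0.3444]
tool_rot: [2.023, 1.944, -0.447]
ft_force: [0.1, 0.3, 0.8]
grip_width: 0.402
time: 18.45
position: [0.5474, -0.0637, 0.3224]
tool_rot: [2.168, 2.271, 0.001]
ft_force: [1.7, -0.1, -0.4]
grip_width: 0.352
time: 18.95
position: [0.5159, -0.217, 0.2432]
tool_rot: [-1.923, -2.124, -0.339]
ft_force: [-0.4, 0.2, 0.2]
grip_width: 0.348
time: 19.45
position: [0.5062, -0.3479, 0.0946]
tool_rot: [-1.685, -1.95, -0.575]
ft_force: [-0.1, 0.4, -0.6]
grip_width: 0.349
time: 19.75
position: [0.5103, -0.3433, 0.1005]
tool_rot: [-1.681, -1.962, -0.576]
ft_force: [-0.2, 0.3, 0.9]
grip_width: 0.351
19.75 [ 0.5103 -0.3433  0.1005] grip 0.351 f [-0.2  0.3  0.9] q [ 0.92  0.75 -0.24  1.24 -0.26  1.68  0.89]
[[-0.122  0.988 -0.092]
 [ 0.782  0.153  0.605]
 [ 0.612  0.002 -0.791]]
[-1.3  1.8 83.1] [ 0.004  0.005 -0.002] rows>= 1.7
[ 0.  0. 20.] [0. 0. 0.] rows>= 0.4
```

```bash
python3 -m creep '[[[0.35,-1,2,18,0,0,0],[0.35,-1,2,36,0,0,0],[0.35,-1,2,54,0,0,0],[0.35,-1,2,70,0,0,0],[0.35,-1,2,80,0,0,0]]]' && python3 -m creep '[[[0.35,0,0,0,0,0,0],[0.35,0,0,0,0,0,0]]]';python3 - <<'E'
from h import *
st()
plan(((.5045,-.293,.033),9,38))
E
```

```text
time: 20.25
position: [0.5047, -0.2944, 0.0361]
tool_rot: [-1.68, -1.963, -0.575]
ft_force: [0.2, -0.5, 1.2]
grip_width: 0.352
time: 20.45
position: [0.5042, -0.2966, 0.0353]
tool_rot: [-1.682, -1.96, -0.574]
ft_force: [-0.4, -0.4, 0.7]
grip_width: 0.352
20.45 [ 0.5042 -0.2966  0.0353] grip 0.352 f [-0.4 -0.4  0.7] q [ 0.9   0.75 -0.25  1.39 -0.26  1.53  0.9 ]
[[-0.12   0.988 -0.093]
 [ 0.782  0.152  0.605]
 [ 0.612  0.    -0.791]]
[ 1.5  0.8 22.7] [ 0.003  0.005 -0.004] rows>= 0.5
```

```bash
python3 -m creep '[[[0.35,1,1,8,0,0,0],[0.35,1,1,15,0,0,0],[0.35,1,1,20,0,0,0],[0.35,1,1,22,0,0,0],[0.35,1,1,22,0,0,0]]]'; python3 -m creep '[[[0,0,0,0,0,0,0],[0,0,0,0,0,0,0],[0,0,0,0,0,0,0],[0,0,0,0,0,0,0],[0,0,0,0,0,0,0]]]' 30;  python3 - <<'E'
from h import *
st()
tg=37.8
plan(((.5045,-.293,.15),9,38),((.53,-.18,.28),5,20),((.56,-.06,.32),0,-8),place(.022,.015,.04,72,tg),place(.022,.015,-.05,72,tg),place(.022,.015,-.105,72,tg))
E
```

```text
time: 20.95
position: [0.502, -0.2817, 0.0164]
tool_rot: [-1.681, -1.956, -0.575]
ft_force: [0.5, 0.6, 0.4]
grip_width: 0.356
time: 21.45
position: [0.5023, -0.2824, 0.0169]
tool_rot: [-1.682, -1.957, -0.575]
ft_force: [0.4, -0.8, 0.3]
grip_width: 0.162
21.45 [ 0.5023 -0.2824  0.0169] grip 0.162 f [ 0.4 -0.8  0.3] q [ 0.89  0.75 -0.25  1.43 -0.26  1.48  0.9 ]
[[-0.118  0.989 -0.094]
 [ 0.781  0.151  0.606]
 [ 0.613 -0.002 -0.79 ]]
[ 73.1   0.4 -93.1] [ 0.002  0.003 -0.006] rows>= 2.4
[159.1  43.3 -37.1] [-0.034 -0.314  0.061] rows>= 3.4
[114.8  40.1   0.2] [-0.009 -0.488  0.088] rows>= 3.3
[141.9  42.3 -27.1] [ 0.013 -0.457  0.034] rows>= 3.1
[50.6  0.  74.4] [0. 0. 0.] rows>= 1.8
[30.9  0.  45.5] [0. 0. 0.] rows>= 1.1
```

```bash
python3 -m creep '[[[0,15,0,-19,0,0,0],[0,30,0,-38,0,0,0],[0,45,0,-57,0,0,0],[0,60,0,-76,0,0,0],[0,73,0,-93,0,0,0]]]' && python3 -m creep '[[[0,32,8,-7,0,-0.06,0.01],[0,64,16,-14,-0.01,-0.12,0.02],[0,96,25,-22,-0.02,-0.18,0.04],[0,128,34,-30,-0.03,-0.25,0.05],[0,159,43,-37,-0.034,-0.314,0.061]]]' && python3 -m creep '[[[0,23,8,0,0,-0.1,0.02],[0,46,16,0,0,-0.2,0.04],[0,69,24,0,0,-0.3,0.06],[0,92,32,0,-0.01,-0.4,0.08],[0,115,40,0,-0.009,-0.488,0.088]]]' && python3 -m creep '[[[0,28,9,-5,0,-0.09,0.01],[0,56,18,-10,0,-0.18,0.015],[0,84,27,-15,0.01,-0.27,0.02],[0,112,35,-21,0.01,-0.37,0.03],[0,142,42,-27,0.013,-0.457,0.034]]]' && python3 -m creep '[[[0,0,0,0,0,0,0],[0,0,0,0,0,0,0],[0,0,0,0,0,0,0]]]'; python3 - <<'E'
from h import *
st()
tg=37.8
plan(place(.022,.015,.04,72,tg),place(.022,.015,-.05,72,tg),place(.022,.015,-.105,72,tg))
s=ctrl.get_image("scene");t=ctrl.get_image("top")
a=cv2.resize(s[70:230,280:440],(640,640))[20:620];b=cv2.resize(t[115:265,160:310],(600,600))
im=np.hstack([cv2.resize(a,(400,375)),cv2.resize(b,(375,375))]);cv2.imwrite("pics/p8.png",im[:,:,::-1])
E
```

```text
time: 21.95
position: [0.5024, -0.2815, 0.1363]
tool_rot: [-1.682, -1.957, -0.575]
ft_force: [0.3, 0.1, -0.5]
grip_width: 0.158
time: 22.45
position: [0.5295, -0.1724, 0.2633]
tool_rot: [-1.946, -2.11, -0.337]
ft_force: [-0.7, 0.3, 0.3]
grip_width: 0.161
time: 22.95
position: [0.5604, -0.0606, 0.3021]
tool_rot: [2.151, 2.139, -0.156]
ft_force: [-0.8, 1.0, -1.0]
grip_width: 0.155
time: 23.45
position: [0.6035, 0.0833, 0.3076]
tool_rot: [1.921, 1.842, -0.597]
ft_force: [-0.1, -0.2, 0.6]
grip_width: 0.157
time: 23.75
position: [0.6036, 0.0807, 0.3076]
tool_rot: [1.925, 1.843, -0.596]
ft_force: [-0.7, -0.9, -0.5]
grip_width: 0.152
23.75 [0.6036 0.0807 0.3076] grip 0.152 f [-0.7 -0.9 -0.5] q [-0.08  0.42 -0.56  1.33  0.7   1.82 -0.63]
[[ 0.036  0.999 -0.025]
 [ 0.825 -0.044 -0.564]
 [-0.565 -0.001 -0.825]]
[ 0.1 -1.3 -1.3] [-0.004  0.003 -0.005] rows>= 0.1
[50.6  0.  74.4] [0. 0. 0.] rows>= 1.8
[30.9  0.  45.5] [0. 0. 0.] rows>= 1.1
```

```bash
python3 -m creep '[[[0,9,0,13,0,0,0],[0,18,0,27,0,0,0],[0,28,0,42,0,0,0],[0,39,0,57,0,0,0],[0,50,-1,73,0,0,0]]]' && python3 -m creep '[[[0,7,0,10,0,0,0],[0,14,0,20,0,0,0],[0,21,0,31,0,0,0],[0,27,0,40,0,0,0],[0,27,0,40,0,0,0]]]'; python3 - <<'E'
from h import *
st()
plan(place(.022,.015,-.105,72,37.8))
E
```

```text
time: 24.35
position: [0.602, 0.0818, 0.2165]
tool_rot: [1.923, 1.845, -0.597]
ft_force: [-0.0, -0.1, -0.5]
grip_width: 0.157
time: 24.85
position: [0.6016, 0.0815, 0.1687]
tool_rot: [1.923, 1.846, -0.599]
ft_force: [0.2, 0.1, -0.4]
grip_width: 0.162
24.85 [0.6016 0.0815 0.1687] grip 0.162 f [ 0.2  0.1 -0.4] q [-0.08  0.51 -0.54  1.5   0.72  1.62 -0.78]
[[ 0.032  0.999 -0.027]
 [ 0.825 -0.042 -0.564]
 [-0.565 -0.004 -0.825]]
[3.  0.7 4.1] [-0.006  0.003 -0.002] rows>= 0.1
```

```bash
python3 -m creep '[[[0,1,0,2,0,0,0],[0,2,0,4,0,0,0],[0.27,2,0,4,0,0,0]]]' && python3 -m creep '[[[0.27,0,0,0,0,0,0],[0.27,0,0,0,0,0,0],[0.27,0,0,0,0,0,0],[0.27,0,0,0,0,0,0],[0.27,0,0,0,0,0,0]]]' && python3 -m creep '[[[0.27,0,0,-15,0,0,0],[0.27,0,0,-40,0,0,0],[0.27,0,0,-65,0,0,0],[0.27,0,0,-90,0,0,0],[0.27,0,0,-120,0,0,0]]]'; python3 - <<'E'
from h import *
st()
rackpads()
s=ctrl.get_image("scene");t=ctrl.get_image("top")
a=cv2.resize(s[70:230,280:440],(640,640))[20:620];b=cv2.resize(t[115:265,160:310],(600,600))
im=np.hstack([cv2.resize(a,(400,375)),cv2.resize(b,(375,375))]);cv2.imwrite("pics/p9.png",im[:,:,::-1])
E
```

```text
time: 25.15
position: [0.6024, 0.0812, 0.1664]
tool_rot: [1.923, 1.844, -0.595]
ft_force: [-0.2, -1.3, 0.3]
grip_width: 0.194
time: 25.65
position: [0.6022, 0.0813, 0.1661]
tool_rot: [1.923, 1.845, -0.595]
ft_force: [-0.6, -0.2, -0.1]
grip_width: 0.271
time: 26.15
position: [0.605, 0.1497, 0.2666]
tool_rot: [1.923, 1.845, -0.595]
ft_force: [0.2, 0.1, -0.9]
grip_width: 0.269
26.15 [0.605  0.1497 0.2666] grip 0.269 f [ 0.2  0.1 -0.9] q [-0.18  0.52 -0.57  1.29  0.7   1.83 -0.75]
[[ 0.034  0.999 -0.025]
 [ 0.825 -0.042 -0.564]
 [-0.564 -0.001 -0.826]]
blob [352, 262, 84, 12, 491]
  foot [ 0.3614 -0.1403] foot from blade [ 0.3614 -0.1406] len 0.238 yaw -91.9 jaw -1.9 g162 [ 0.3561 -0.3022]
```

View pics/p9.png

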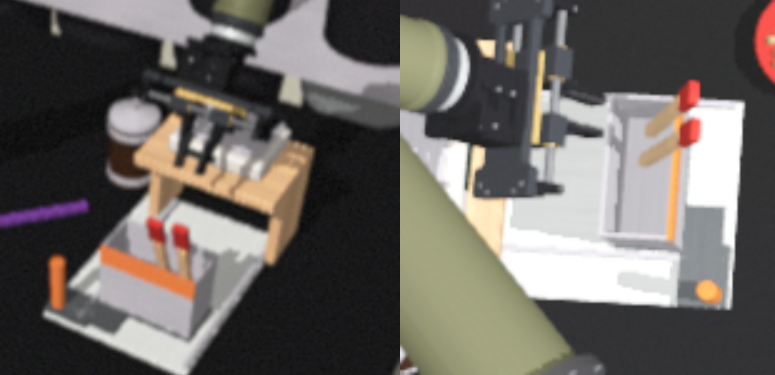

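Both stand, leaning over the band, and C has not moved. Next is C.

```bash
python3 - <<'E'
from h import *
g=(.3563,-.301,.033)
plan(((.57,.14,.36),-2,-25),((.48,-.06,.34),-2,0),((.42,-.22,.27),-2,20),pre(g,-1.9,38,.10))
E
```

```text
[-59.9 -34.8 -51.1] [-0.     0.16  -0.005] rows>= 1.7
[-167.6  -83.   102.2] [-0.     0.436  0.   ] rows>= 4.3
[-155.6  -54.4   68.9] [0.    0.349 0.   ] rows>= 3.6
[-184.3  -60.7   98.2] [ 0.001  0.314 -0.002] rows>= 4.4
```

```bash
python3 -m creep '[[[0.3,-5,-5,-20,0,0.03,0],[0.3,-20,-15,-35,0,0.08,0],[0.3,-40,-25,-50,0,0.12,0],[0.3,-60,-35,-51,0,0.16,0]]]' && python3 -m creep '[[[0.35,-33,-16,20,0,0.08,0],[0.35,-66,-33,40,0,0.17,0],[0.35,-100,-50,60,0,0.26,0],[0.35,-133,-66,80,0,0.35,0],[0.35,-168,-83,102,0,0.436,0]]]' && python3 -m creep '[[[0.35,-30,-11,13,0,0.07,0],[0.35,-60,-22,26,0,0.14,0],[0.35,-90,-33,40,0,0.21,0],[0.35,-120,-44,54,0,0.28,0],[0.35,-156,-54,69,0,0.349,0]]]' && python3 -m creep '[[[0.35,-40,-13,20,0,0.06,0],[0.35,-80,-26,40,0,0.12,0],[0.35,-118,-39,60,0,0.19,0],[0.35,-155,-50,80,0,0.26,0],[0.35,-184,-61,98,0,0.314,0]]]' && python3 -m creep '[[[0.35,0,0,0,0,0,0],[0.35,0,0,0,0,0,0],[0.35,0,0,0,0,0,0]]]';python3 - <<'E'
from h import *
st()
rackpads()
g=(.3563,-.301,.033)
plan(pre(g,-1.9,38,.02),(g,-1.9,38))
E
```

```text
time: 26.7
position: [0.5689, 0.1304, 0.3437]
tool_rot: [2.024, 1.943, -0.447]
ft_force: [0.6, -1.0, 0.7]
grip_width: 0.3
time: 27.2
position: [0.4771, -0.0637, 0.322]
tool_rot: [2.266, 2.172, 0.003]
ft_force: [0.5, -0.1, -0.7]
grip_width: 0.348
time: 27.7
position: [0.417, -0.2169, 0.2532]
tool_rot: [-2.078, -1.994, -0.367]
ft_force: [0.8, -0.4, -0.2]
grip_width: 0.349
time: 28.2
position: [0.3491, -0.3555, 0.0964]
tool_rot: [-1.886, -1.803, -0.647]
ft_force: [-0.1, 0.7, 0.3]
grip_width: 0.346
time: 28.5
position: [0.3522, -0.3529, 0.0995]
tool_rot: [-1.884, -1.811, -0.646]
ft_force: [0.6, -0.0, 0.3]
grip_width: 0.349
28.5 [ 0.3522 -0.3529  0.0995] grip 0.349 f [ 0.6 -0.   0.3] q [ 0.97  0.52  0.03  1.59 -0.37  1.59  1.06]
[[ 0.031  0.999  0.026]
 [ 0.791 -0.04   0.611]
 [ 0.612  0.002 -0.791]]
blob [455, 253, 4, 34, 110]
  [array([ 0.35724111, -0.43873673,  0.0375    ]), None]
blob [352, 262, 84, 12, 513]
  foot [ 0.3611 -0.1404] foot from blade [ 0.3609 -0.1405] len 0.238 yaw -91.8 jaw -1.8 g162 [ 0.3561 -0.3024]
[ 0.2  1.6 83.4] [ 0.006  0.006 -0.004] rows>= 1.7
[ 0. -0. 20.] [0. 0. 0.] rows>= 0.4
```

```bash
python3 -m creep '[[[0.35,0,2,18,0,0,0],[0.35,0,2,36,0,0,0],[0.35,0,2,54,0,0,0],[0.35,0,2,70,0,0,0],[0.35,0,2,80,0,0,0]]]' && python3 -m creep '[[[0.35,0,0,0,0,0,0],[0.35,0,0,0,0,0,0]]]';python3 - <<'E'
from h import *
st()
plan(((.3563,-.301,.033),-1.9,38))
E
```

```text
time: 29.05
position: [0.3561, -0.3029, 0.0357]
tool_rot: [-1.883, -1.812, -0.644]
ft_force: [-0.1, -0.4, -1.0]
grip_width: 0.35
time: 29.25
position: [0.3555, -0.3048, 0.0355]
tool_rot: [-1.885, -1.809, -0.644]
ft_force: [0.2, -0.5, 0.6]
grip_width: 0.347
29.25 [ 0.3555 -0.3048  0.0355] grip 0.347 f [ 0.2 -0.5  0.6] q [ 0.94  0.53  0.01  1.73 -0.39  1.44  1.07]
[[ 0.032  0.999  0.025]
 [ 0.791 -0.041  0.611]
 [ 0.611  0.    -0.791]]
[ 1.6  0.6 23. ] [ 0.005  0.005 -0.006] rows>= 0.5
```

```bash
python3 -m creep '[[[0.35,1,1,8,0,0,0],[0.35,1,1,15,0,0,0],[0.35,1,1,20,0,0,0],[0.35,1,1,22,0,0,0],[0.35,1,1,22,0,0,0]]]'; python3 -m creep '[[[0,0,0,0,0,0,0],[0,0,0,0,0,0,0],[0,0,0,0,0,0,0],[0,0,0,0,0,0,0],[0,0,0,0,0,0,0]]]' 30;  python3 - <<'E'
from h import *
st()
tg=37.8
plan(((.3563,-.301,.15),-1.9,38),((.44,-.18,.28),-2,20),((.51,-.06,.32),-2,-8),place(-.012,.015,.04,72,tg),place(-.012,.015,-.05,72,tg),place(-.012,.015,-.105,72,tg))
E
```

```text
time: 29.75
position: [0.3561, -0.2898, 0.0171]
tool_rot: [-1.884, -1.806, -0.644]
ft_force: [0.5, -0.5, 0.2]
grip_width: 0.352
time: 30.25
position: [0.3564, -0.2904, 0.0176]
tool_rot: [-1.885, -1.807, -0.644]
ft_force: [-0.0, -0.7, 0.5]
grip_width: 0.158
30.25 [ 0.3564 -0.2904  0.0176] grip 0.158 f [-0.  -0.7  0.5] q [ 0.94  0.54  0.    1.76 -0.4   1.4   1.08]
[[ 0.034  0.999  0.025]
 [ 0.79  -0.042  0.612]
 [ 0.613 -0.001 -0.79 ]]
[ 72.8   0.2 -92.5] [ 0.005  0.004 -0.008] rows>= 2.4
[171.7  79.7 -27.2] [-0.001 -0.314  0.002] rows>= 3.8
[119.9  65.8   2.1] [ 0.    -0.489  0.   ] rows>= 3.3
[145.   53.3 -27.6] [ 0.001 -0.457  0.002] rows>= 3.1
[50.6  0.  74.4] [0. 0. 0.] rows>= 1.8
[30.9  0.  45.5] [0. 0. 0.] rows>= 1.1
```

```bash
python3 -m creep '[[[0,15,0,-19,0,0,0],[0,30,0,-38,0,0,0],[0,45,0,-57,0,0,0],[0,60,0,-76,0,0,0],[0,73,0,-93,0,0,0]]]' && python3 -m creep '[[[0,34,16,-5,0,-0.06,0],[0,68,32,-10,0,-0.12,0],[0,102,48,-16,0,-0.18,0],[0,136,64,-22,0,-0.25,0],[0,172,80,-27,0,-0.314,0]]]' && python3 -m creep '[[[0,24,13,0,0,-0.1,0],[0,48,26,0,0,-0.2,0],[0,72,39,1,0,-0.3,0],[0,96,52,1,0,-0.4,0],[0,120,66,2,0,-0.489,0]]]' && python3 -m creep '[[[0,28,11,-5,0,-0.09,0],[0,56,22,-10,0,-0.18,0],[0,84,33,-15,0,-0.27,0],[0,114,44,-21,0,-0.37,0],[0,145,53,-28,0,-0.457,0]]]' && python3 -m creep '[[[0,0,0,0,0,0,0],[0,0,0,0,0,0,0],[0,0,0,0,0,0,0]]]'; python3 - <<'E'
from h import *
st()
tg=37.8
plan(place(-.012,.015,.04,72,tg),place(-.012,.015,-.05,72,tg),place(-.012,.015,-.105,72,tg))
E
```

```text
time: 30.75
position: [0.3565, -0.2895, 0.1369]
tool_rot: [-1.885, -1.807, -0.644]
ft_force: [1.3, -0.2, -0.0]
grip_width: 0.153
time: 31.25
position: [0.4419, -0.1727, 0.2637]
tool_rot: [-2.082, -1.994, -0.36]
ft_force: [0.3, -0.9, -1.1]
grip_width: 0.157
time: 31.75
position: [0.5126, -0.0614, 0.3025]
tool_rot: [2.19, 2.1, -0.16]
ft_force: [0.5, 0.3, -0.4]
grip_width: 0.157
time: 32.25
position: [0.5717, 0.0835, 0.3082]
tool_rot: [1.921, 1.841, -0.598]
ft_force: [0.6, -1.1, -0.4]
grip_width: 0.16
time: 32.55
position: [0.5715, 0.0811, 0.3083]
tool_rot: [1.924, 1.842, -0.597]
ft_force: [0.5, -0.0, 0.1]
grip_width: 0.161
32.55 [0.5715 0.0811 0.3083] grip 0.161 f [ 0.5 -0.   0.1] q [-0.05  0.37 -0.6   1.41  0.67  1.81 -0.66]
[[ 0.036  0.999 -0.025]
 [ 0.824 -0.044 -0.565]
 [-0.565 -0.001 -0.825]]
[ 1.2 -3.2 -1.2] [-0.005  0.004 -0.005] rows>= 0.1
[50.6  0.  74.4] [0. 0. 0.] rows>= 1.8
[30.9  0.  45.5] [0. 0. 0.] rows>= 1.1
```

```bash
python3 -m creep '[[[0,9,-1,13,0,0,0],[0,18,-2,27,0,0,0],[0,28,-3,42,0,0,0],[0,39,-3,57,0,0,0],[0,51,-3,73,0,0,0]]]' && python3 -m creep '[[[0,7,0,10,0,0,0],[0,14,0,20,0,0,0],[0,21,0,31,0,0,0],[0,28,0,41,0,0,0],[0,28,0,41,0,0,0]]]'; python3 - <<'E'
from h import *
st()
plan(place(-.012,.015,-.105,72,37.8))
E
```

```text
time: 33.05
position: [0.568, 0.0828, 0.2171]
tool_rot: [1.923, 1.844, -0.597]
ft_force: [-0.7, 0.7, 0.3]
grip_width: 0.16
time: 33.55
position: [0.5675, 0.0829, 0.1673]
tool_rot: [1.922, 1.846, -0.6]
ft_force: [0.1, -0.6, -1.0]
grip_width: 0.153
33.55 [0.5675 0.0829 0.1673] grip 0.153 f [ 0.1 -0.6 -1. ] q [-0.06  0.46 -0.59  1.58  0.7   1.61 -0.81]
[[ 0.032  0.999 -0.027]
 [ 0.824 -0.042 -0.565]
 [-0.566 -0.004 -0.825]]
[2.1 0.8 3. ] [-0.006  0.004 -0.002] rows>= 0.1
```

```bash
python3 -m creep '[[[0,1,0,2,0,0,0],[0,2,0,3,0,0,0],[0.27,2,0,3,0,0,0]]]' && python3 -m creep '[[[0.27,0,0,0,0,0,0],[0.27,0,0,0,0,0,0],[0.27,0,0,0,0,0,0],[0.27,0,0,0,0,0,0],[0.27,0,0,0,0,0,0]]]' && python3 -m creep '[[[0.27,0,0,-15,0,0,0],[0.27,0,0,-40,0,0,0],[0.27,0,0,-65,0,0,0],[0.27,0,0,-90,0,0,0],[0.27,0,0,-120,0,0,0]]]'; python3 - <<'E'
from h import *
st()
s=ctrl.get_image("scene");t=ctrl.get_image("top")
a=cv2.resize(s[70:230,280:440],(640,640))[20:620];b=cv2.resize(t[115:265,160:310],(600,600))
im=np.hstack([cv2.resize(a,(400,375)),cv2.resize(b,(375,375))]);cv2.imwrite("pics/p10.png",im[:,:,::-1])
E
```

```text
time: 33.85
position: [0.5685, 0.0833, 0.1662]
tool_rot: [1.923, 1.844, -0.595]
ft_force: [-0.1, 0.9, 0.3]
grip_width: 0.194
time: 34.35
position: [0.5683, 0.0832, 0.1657]
tool_rot: [1.923, 1.844, -0.596]
ft_force: [0.0, 0.7, 0.3]
grip_width: 0.265
time: 34.85
position: [0.5711, 0.1517, 0.2662]
tool_rot: [1.923, 1.844, -0.596]
ft_force: [0.1, 0.3, 0.0]
grip_width: 0.271
34.85 [0.5711 0.1517 0.2662] grip 0.271 f [0.1 0.3 0. ] q [-0.16  0.47 -0.61  1.37  0.68  1.82 -0.79]
[[ 0.034  0.999 -0.025]
 [ 0.824 -0.042 -0.564]
 [-0.565 -0.001 -0.825]]
```

View pics/p10.png

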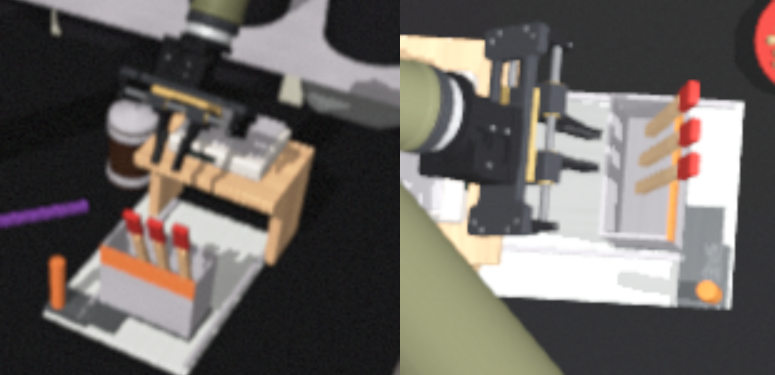

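All three stand in the cup with their blades out over the band: tips in the top pane at (692,90), (692,130), (690,162), and in the scene pane at (181,228), (155,222), (131,213). I triangulate them and plan the push.

```bash
cat >> h.py <<'E'
def tips(trav):
    "red blade tips, triangulated: top-image vs scene-image blobs sorted along the cup; bay-frame of cup_mouth"
    cm=np.array([.5872,.268,.13])-trav*Rb.apply([0,1,0]);P={}
    for n,(x0,y0,x1,y1) in dict(top=(190,115,310,235),scene=(280,70,440,230)).items():
        im=ctrl.get_image(n);h=cv2.cvtColor(im,cv2.COLOR_RGB2HSV).astype(int)
        m=((h[...,0]<6)|(h[...,0]>174))&(h[...,1]>120)&(h[...,2]>60)
        b=np.zeros(m.shape,bool);b[y0:y1,x0:x1]=1
        N,lab,s,c=cv2.connectedComponentsWithStats((m&b).astype(np.uint8))
        P[n]=[c[i] for i in range(1,N) if s[i,4]>12]
    a=sorted(P["top"],key=lambda q:q[1]);b=sorted(P["scene"],key=lambda q:-q[0])
    print(len(a),len(b))
    for u,v in zip(b,a):
        X=tri(u,v);print("blade centre bay",(Rb.inv().apply(X-cm)*1000).round(0),u.round(1),v.round(1))
E
python3 - <<'E'
from h import *
tips(.139)
print("post",pz("top",(160+(709-400)/2.5,115+290/2.5),.108).round(4))
plan(((.56,.14,.36),-2,-25),((.47,-.02,.36),-2,5),((.4494,-.02,.20),-2.1,25),((.4494,.01,.075),-2.1,25))
E
```

```text
4 4
blade centre bay [ 161. -129.  -77.] [361.3 228.7] [305.8 130.8]
blade centre bay [ 60. -58.  98.] [351.8 169.5] [275.2 152.4]
blade centre bay [ 23. -60.  95.] [342.1 166.9] [275.4 167.6]
blade centre bay [-14. -61.  97.] [332.3 162.9] [274.5 181.2]
post [0.449  0.0525 0.108 ]
[-60.6 -10.8 -52.7] [-0.003  0.163 -0.005] rows>= 1.6
[-138.4  -84.4   66.4] [ 0.     0.524 -0.   ] rows>= 3.5
[ -8.3 -20.6 158.2] [-0.     0.349  0.002] rows>= 3.2
[-25.7  -1.1 126. ] [0. 0. 0.] rows>= 2.6
```

```bash
python3 -m creep '[[[0.2,-5,0,-20,0,0.03,0],[0.1,-20,-3,-35,0,0.08,0],[0,-40,-7,-50,0,0.12,0],[0,-61,-11,-53,0,0.163,0]]]' && python3 -m creep '[[[0,-28,-17,13,0,0.1,0],[0,-56,-34,26,0,0.2,0],[0,-84,-51,40,0,0.3,0],[0,-112,-68,53,0,0.41,0],[0,-138,-84,66,0,0.524,0]]]' && python3 -m creep '[[[0,-1,-4,30,0,0.07,0],[0,-3,-8,60,0,0.14,0],[0,-5,-12,95,0,0.21,0],[0,-7,-16,127,0,0.28,0],[0,-8,-21,158,0,0.349,0]]]' && python3 -m creep '[[[0,0,0,0,0,0,0],[0,0,0,0,0,0,0],[0,0,0,0,0,0,0]]]'; python3 - <<'E'
from h import *
st()
plan(((.4494,.0,.075),-2.1,25))
E
```

```text
time: 35.45
position: [0.5592, 0.1312, 0.3433]
tool_rot: [2.024, 1.944, -0.449]
ft_force: [0.6, -0.7, 0.1]
grip_width: 0.039
time: 35.95
position: [0.4677, -0.0202, 0.3418]
tool_rot: [-2.224, -2.128, -0.101]
ft_force: [1.2, -1.0, -0.2]
grip_width: 0.004
time: 36.45
position: [0.447, -0.0126, 0.1816]
tool_rot: [-2.026, -1.937, -0.449]
ft_force: [0.3, 0.2, 0.3]
grip_width: 0.01
time: 36.75
position: [0.4495, -0.0114, 0.1855]
tool_rot: [-2.025, -1.945, -0.448]
ft_force: [-0.4, 0.1, 1.0]
grip_width: 0.004
36.75 [ 0.4495 -0.0114  0.1855] grip 0.004 f [-0.4  0.1  1. ] q [ 0.59  0.01 -0.29  1.96 -0.43  1.32  0.4 ]
[[ 0.036  0.999  0.019]
 [ 0.907 -0.041  0.42 ]
 [ 0.421  0.002 -0.907]]
[-36.1  -0.8 123.7] [ 0.003  0.002 -0.003] rows>= 2.6
```

```bash
python3 -m creep '[[[0,-8,0,25,0,0,0],[0,-16,0,50,0,0,0],[0,-24,0,75,0,0,0],[0,-32,-1,105,0,0,0],[0,-36,-1,122,0,0,0]]]' && python3 -m creep '[[[0,0,0,0,0,0,0],[0,0,0,0,0,0,0],[0,0,0,0,0,0,0]]]'; python3 - <<'E'
from h import *
st()
s=ctrl.get_image("scene");t=ctrl.get_image("top")
a=cv2.resize(s[70:230,280:440],(640,640))[20:620];b=cv2.resize(t[115:265,160:310],(600,600))
im=np.hstack([cv2.resize(a,(400,375)),cv2.resize(b,(375,375))]);cv2.imwrite("pics/p11.png",im[:,:,::-1])
for k in(.03,.10,.145): plan((np.array([.4494,.0,.075])+k*np.array([.0366,.9993,0]),-2.1,25))
E
```

```text
time: 37.25
position: [0.4487, 0.0081, 0.0579]
tool_rot: [-2.023, -1.945, -0.447]
ft_force: [0.2, 0.3, -1.1]
grip_width: 0.012
time: 37.55
position: [0.4497, 0.0067, 0.0597]
tool_rot: [-2.026, -1.945, -0.45]
ft_force: [-0.0, 0.5, -0.2]
grip_width: 0.005
37.55 [0.4497 0.0067 0.0597] grip 0.005 f [-0.   0.5 -0.2] q [ 0.56  0.15 -0.31  2.09 -0.44  1.04  0.46]
[[ 0.037  0.999  0.02 ]
 [ 0.906 -0.042  0.42 ]
 [ 0.421  0.003 -0.907]]
[27.8  0.3 14.3] [ 0.004  0.002 -0.004] rows>= 0.6
[91.3 -0.1 43.7] [ 0.004  0.002 -0.004] rows>= 2.0
[132.1  -0.4  62.7] [ 0.004  0.002 -0.004] rows>= 2.9
```

View pics/p11.png

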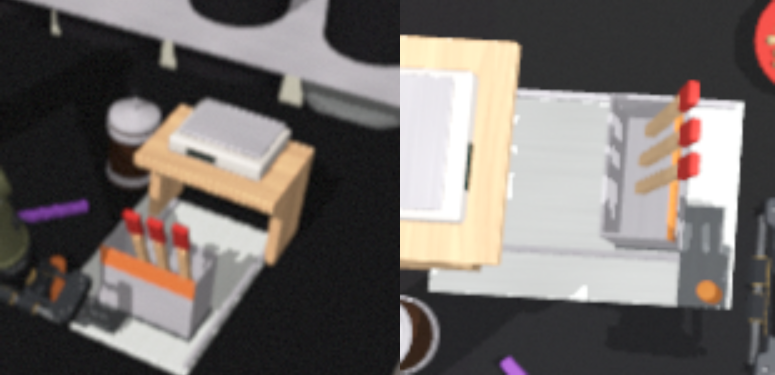

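Clear view: the fingertips are in front of the post (709,290), with the paddles well away from the gripper. I push gently.

```bash
python3 -m creep '[[[0,6,0,3,0,0,0],[0,13,0,6,0,0,0],[0,20,0,9,0,0,0],[0,26,0,12,0,0,0],[0,32,0,15,0,0,0]]]' && python3 -m creep '[[[0,6,0,3,0,0,0],[0,12,0,6,0,0,0],[0,18,0,9,0,0,0],[0,25,0,12,0,0,0],[0,32,0,15,0,0,0]]]'  && python3 -m creep '[[[0,6,0,3,0,0,0],[0,13,0,6,0,0,0],[0,20,0,9,0,0,0],[0,26,0,12,0,0,0],[0,32,0,15,0,0,0]]]'; python3 - <<'E'
from h import *
st()
print("post",[ (lambda X:X.round(4))(np.array([0,0]))])
plan((np.array([.4494,.0,.075])+.145*np.array([.0366,.9993,0]),-2.1,25))
tips(.139-.08)
E
```

```text
time: 38.15
position: [0.4494, 0.0426, 0.0577]
tool_rot: [-2.025, -1.942, -0.446]
ft_force: [-0.4, -2.7, 0.9]
grip_width: 0.002
time: 38.65
position: [0.4508, 0.0782, 0.0574]
tool_rot: [-2.025, -1.941, -0.447]
ft_force: [-0.1, -2.0, 0.2]
grip_width: 0.004
time: 39.15
position: [0.4521, 0.1137, 0.0574]
tool_rot: [-2.025, -1.941, -0.447]
ft_force: [-0.5, -2.7, -0.3]
grip_width: 0.005
39.15 [0.4521 0.1137 0.0574] grip 0.005 f [-0.5 -2.7 -0.3] q [ 0.43  0.13 -0.41  2.13 -0.48  0.94  0.28]
[[ 0.038  0.999  0.016]
 [ 0.906 -0.042  0.422]
 [ 0.422 -0.002 -0.907]]
post [array([0, 0])]
[35.8  1.3 16. ] [ 0.001  0.001 -0.005] rows>= 0.8
4 4
blade centre bay [ 100. -209.  220.] [361.7 155.9] [305.8 131. ]
blade centre bay [ 117.  -14. -291.] [361.  228.7] [245.3 150.9]
blade centre bay [ 23. -64.  99.] [352.7 153.8] [245.4 166. ]
blade centre bay [-12. -66.  98.] [343.2 151. ] [244.9 179.4]
```

```bash
python3 -m creep '[[[0,6,0,3,0,0,0],[0,13,0,6,0,0,0],[0,20,0,9,0,0,0],[0,26,0,12,0,0,0],[0,32,0,15,0,0,0]]]' && python3 -m creep '[[[0,4,0,2,0,0,0],[0,8,0,4,0,0,0],[0,11,0,5,0,0,0],[0,13,0,6,0,0,0]]]' && python3 -m creep '[[[0,2,0,1,0,0,0],[0,3,0,1.5,0,0,0],[0,5,0,2.3,0,0,0]]]' && python3 -m creep '[[[0,2,0,1,0,0,0],[0,3,0,1.5,0,0,0],[0,5,0,2.3,0,0,0]]]'
```

```text
time: 39.75
position: [0.4538, 0.1491, 0.0575]
tool_rot: [-2.025, -1.941, -0.447]
ft_force: [-0.6, -1.8, 1.2]
grip_width: 0.003
time: 40.15
position: [0.4543, 0.163, 0.0574]
tool_rot: [-2.025, -1.942, -0.447]
ft_force: [-1.9, -2.3, 0.7]
grip_width: 0.004
time: 40.45
position: [0.4545, 0.1681, 0.0574]
tool_rot: [-2.025, -1.941, -0.447]
ft_force: [-1.7, -2.3, 1.1]
grip_width: 0.008
time: 40.75
position: [0.4548, 0.1737, 0.0575]
tool_rot: [-2.025, -1.941, -0.447]
ft_force: [-0.9, -1.9, 0.2]
grip_width: 0.004
```

Not at the stop yet, since the force is still sliding friction. A few more millimetres.

```bash
python3 -m creep '[[[0,1,0,0.5,0,0,0],[0,2,0,1,0,0,0],[0,2,0,1,0,0,0]]]' && python3 -m creep '[[[0,1,0,0.5,0,0,0],[0,2,0,1,0,0,0],[0,2,0,1,0,0,0]]]' && python3 -m creep '[[[0,1,0,0.5,0,0,0],[0,2,0,1,0,0,0],[0,2,0,1,0,0,0]]]' | grep -E "pos|force"; python3 - <<'E'
from h import *
st()
E
```

```text
time: 41.05
position: [0.4549, 0.1762, 0.0575]
tool_rot: [-2.024, -1.941, -0.447]
ft_force: [-1.9, -1.0, 0.6]
grip_width: 0.003
time: 41.35
position: [0.4549, 0.1773, 0.0573]
tool_rot: [-2.026, -1.942, -0.446]
ft_force: [-3.1, -4.4, 3.9]
grip_width: 0.008
position: [0.455, 0.1777, 0.0571]
ft_force: [-5.1, -11.7, 7.2]
41.65 [0.455  0.1777 0.0571] grip 0.004 f [ -5.1 -11.7   7.2] q [ 0.34  0.13 -0.47  2.13 -0.48  0.88  0.14]
[[ 0.039  0.999  0.016]
 [ 0.907 -0.043  0.419]
 [ 0.419 -0.002 -0.908]]
```

The force rose to about 12 N with no further motion, so the caddy is at the home stop. I back off and check.

```bash
python3 -m creep '[[[0,-6,0,-3,0,0,0],[0,-18,0,-8,0,0,0],[0,-36,0,-17,0,0,0],[0,-54,0,-25,0,0,0],[0,-72,0,-34,0,0,0]]]' && python3 -m creep '[[[0,-20,0,-15,0,0,0],[0,-40,0,-40,0,0,0],[0,-60,0,-65,0,0,0],[0,-80,0,-90,0,0,0],[0,-100,0,-110,0,0,0]]]' && python3 -m creep '[[[0,0,0,0,0,0,0],[0,0,0,0,0,0,0],[0,0,0,0,0,0,0],[0,0,0,0,0,0,0]]]' | head -3; python3 - <<'E'
from h import *
st()
tips(0.)
s=ctrl.get_image("scene");t=ctrl.get_image("top")
g=cv2.resize(s[70:230,280:440],(640,640))[20:620];b=cv2.resize(t[115:265,160:310],(600,600))
im=np.hstack([cv2.resize(g,(400,375)),cv2.resize(b,(375,375))]);cv2.imwrite("pics/p12.png",im[:,:,::-1])
E
```

```text
time: 42.15
position: [0.452, 0.0999, 0.0578]
tool_rot: [-2.025, -1.941, -0.448]
ft_force: [0.6, 0.0, -0.1]
grip_width: 0.007
time: 42.65
position: [0.4467, -0.038, 0.1164]
tool_rot: [-2.027, -1.942, -0.449]
ft_force: [-1.4, 0.3, -0.3]
grip_width: 0.004
time: 43.05
position: [0.4457, -0.0349, 0.1149]
tool_rot: [-2.022, -1.942, -0.446]
43.05 [ 0.4457 -0.0349  0.1149] grip 0.009 f [ 0.  -0.6  0.7] q [ 0.61  0.1  -0.27  2.02 -0.42  1.2   0.49]
[[ 0.037  0.999  0.015]
 [ 0.906 -0.04   0.422]
 [ 0.423 -0.002 -0.906]]
4 4
blade centre bay [ 105. -263.  247.] [369.4 147.5] [305.8 131. ]
blade centre bay [ 113.    8. -358.] [361.  228.7] [220.3 149.4]
blade centre bay [ 23. -59.  95.] [360.  145.3] [220.4 164.4]
blade centre bay [-12. -60.  93.] [351.5 142.8] [219.9 178. ]
```

View pics/p12.png

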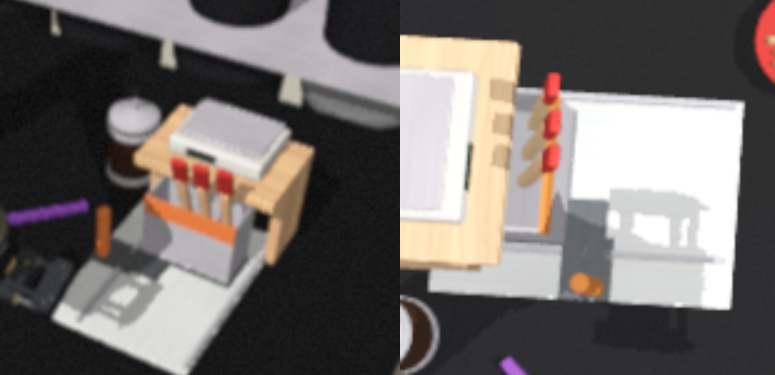

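The caddy is home: the band moved 23 mm past its starting place, which with the 116 mm drawn out gives about 139 mm of the 140 mm between stops. All three blades lean over the band at pane (553,85), (553,122), (551,155), and the arm is clear. I hand in the job.

```bash
python3 -c "
from bench import ctrl
print(ctrl.close_job())"
```

```text
the job is handed in; nothing more can be done
None
```

The job is handed in. The caddy went out to its stop, all three paddles on the rack were stood in the cup, and the caddy was pushed home again, at about 43 s on the robot's clock. The hand-in gives no verdict.

- **Drawing out:** The caddy started about 22 mm out, not at 0. On each of the two pulls the grip came off the post just as the caddy reached its outer stop. I put it down to hitting the stop, but it could have been the slackening you warned of. Measured travel between the two end positions was about 139 of 140 mm.
- **Paddles, caddy out:** Before the push, all three blade centres measured about 60 mm from the cup's middle towards the band and 95 mm above the rim. That puts the tips past the 45 mm and 60 mm limits.
- **Pushing home:** The post was pushed with shut fingers at about 2 N until the force rose to about 12 N with no further motion, which I took as the home stop.
- **Last check:** The final picture shows all three still leaning over the band and the arm clear. The blade finder also picked up the dish and mismatched two points, so after the push only two blades were measured (59 and 60 mm out, 93 and 95 mm up). The third I judged by eye.
- **Bystanders:** Mug, dish and jar were well away from every move, and the press shows no shift in the pictures. None of the four was measured at the end.

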